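# Stir the ceramic beads under the dropping funnel

### The arm

A 6-joint arm with a two-finger parallel gripper is mounted at the origin on the work surface. World frame = base frame: x ahead of the robot, y to its left, z up, the work surface at z = 0. Lengths are in m, angles in rad, forces in N, time in s.
With the tool pointing down it reaches from about 0.35 to 0.775 m from the base axis. Payload 5.5 kg.
Tool frame: the origin (TCP) lies at the very end of the fingers, on their centre line; the grasp point (between the pads) lies 19 mm behind it; z points along the fingers, y is the line along which they close (so a half turn about z gives the same grasp; the last joint's range is limited). The gripper opens to 85 mm and grips with 20 to 120 N. Pads are 22 mm wide; open, the fingers measure 114 mm over their backs; the gripper's body (76 mm by 85 mm) begins 54 mm behind the grasp point. The pads swing forward as they close: fully open they stand 13 mm farther back than shut.
Start: joints at [-1.399, 0.313, 0.046, 1.304, 0, 1.431], TCP at [0.176, -0.547, 0.231] pointing down, gripper open.
Joint ranges: [-2.76, 2.76], [-0.86, 1.69], [-1.03, 1.26], [-2.2, 2.34], [-1.47, 1.5], [-3.14, 3.14]. Speed limits (rad/s): [2.57, 2.57, 3.14, 3.14, 3.14, 3.14].

### API

Orientations are given as a unit quaternion [w, x, y, z].
In Python, from workcell import env, cams, ticket, spotter gives the robot as it stands.
- The arm moves only by the tool jog_arm, never from a script. Its argument "increments" is a list that holds one entry, the list of rows, each a list of 7 numbers: the shift along the tool's x, y, z in units of 0.25 m (1.0 is 0.25 m), then the turn, a rotation vector about the tool's x, y, z in units of 180 degrees (1.0 is 180 degrees), then the closure in counts, from 0 (fully open) to 255 (shut). A call has 1 to 20 rows; each row shifts and turns the commanded pose from where the row before left it, along the tool's axes as they then stand; what a row does not reach is not made up. A row lasts 1/10 s, in which the tool goes at most 50 mm and 8.59 degrees, less where a joint would pass 70% of its speed; a pose out of reach is approached as far as the arm can. A call with a number of a shift or a turn outside -1 to 1 is refused whole. A call with a gripper value outside its range is refused whole. The fingers move at their own pace and stop on an object; "force" is the grip in N (left out, the last holds). Time passes only in rows, so rows that do not move let the fingers close. It gives the time, the measured TCP pose, the force, the opening and the grip force at its end, in the units of the state.
- env.get_state(): the state, without advancing time (a new reading comes with each control period).
- cams.read_camera(name): name is "scene" or "side" or "wrist"; returns a dict with "pixels" (384x512x3 uint8, red, green, blue), "fx", "fy", "cx", "cy" (pixels), "xyz" and "attitude" of the camera in the world; the wrist camera has in their place "mount" (4x4, takes a point from camera to tool coordinates, whose origin is the TCP and whose axes are the flange's). Camera axes: x right, y down, z forward; pixel columns grow to the right and rows downward; lengths in m; the calibration is good to about 2 mm. The wrist camera is an equidistant fisheye: a pixel r from the principal point sees the ray r / f radians off the axis. A picture is of the moment at which its call begins: read the wrist's pose just before it. There is no depth.
- ticket.hand_in(): hands the job in; it is judged then, once.
Trained networks look in the newest picture that a camera, given by its name, has taken for a name from the list of things; names that differ only in an ending like _2 or _b are one class to them, and where a whole thing is asked for, a point or a joint stands for the part that bears it (a point fixed in the world has none). Each returns a list of dicts, best first, with "conf" (0 to 1); they miss things now and then, are a little off and sometimes report something else, mostly with a low value. They report only what shows in the picture. A call takes as long as a camera call.
- spotter.find_in(target, camera): "uv" ([column, row] in pixels, amid what is visible of it).
- spotter.cut_out(target, camera): "region" (384x512 bool, what is visible of it) and "uv" ([column, row] in pixels, amid what is visible of it).
- spotter.landmark_of(target, camera): "uv" ([column, row] in pixels: a listed point, or the origin of a listed thing).
The state is a dict: "clock": time; "joint_pos": joint angles; "qvel": joint speeds; "tau": joint torques, N m; "tcp_pos": TCP position; "orientation": TCP orientation; "wrist_force": force on the tool from outside, world axes, zero at the start; "ft_torque": the same for the moment, N m; "finger_gap": finger opening in m; "grip_force": force on a finger pad.
Only numpy, scipy, OpenCV 4.12 (cv2) and the standard library are available. Lean on these libraries where they do the work, as an engineer would, in place of code of your own. Each camera call takes 0.05 s, during which the arm holds its last target. There are 200 camera calls.

### The job

Take the stirring rod from its slanted rest and, keeping it slanted so that it clears the funnel above, put its end right down among the beads in the glass dish; starting on the side next to the stand's post, stir two full turns anticlockwise as seen from above, about halfway between the middle and the wall, so that the beads get moved about. Then lay the rod back in its rest as it was, lower end on the foot plate and handle up, and let go. Keep all beads in the dish, do not knock the funnel, and leave the jar, tub and tin where they are.

Things in the scene. Friction and masses are not known exactly. Their poses are not given: they have to be found in the camera images.
- stirrer: Stirring rod, 220 mm, 80 g: round steel shaft 10 mm in diameter; its upper 80 mm is a black plastic handle 14 x 14 mm square. Origin: centre of the lower end; z along the rod to the handle; x, y square to the handle's flats. It starts loose in the slanted rest, leaning 35 degrees from vertical, handle up; x and z then lie in the upright plane of the lean, y is level.
- rest: Slanted rest, fixed, left or right of the dish: white plastic V trough on a 130 x 70 mm base, open on its upper side. Trough 125 mm long, 35 degrees from vertical, walls at 90 degrees to each other, mouth 42 mm wide; the rod's top 95 mm stand free above it. Origin on the bench under rest_foot; z up, x level, the way the resting rod leans (handle end towards +x).
- rest_foot (a point): Centre of the top of the rest's foot plate, 32 mm above the bench, where the centre of the resting rod's lower end stands. Axes as rest.
- rest_axis (a point): Same point as rest_foot, but its z axis runs along the trough (the axis of the resting rod, towards the handle); y is level.
- dish_floor (a point): Centre of the inner floor, 17 mm above the bench, of the round glass dish (inner diameter 148 mm, outer 156 mm, rim 40 mm above this floor). The dish is fixed on the base plate of a laboratory stand. z up, x level, from the dish centre towards the stand's post.
- stand: Laboratory stand, fixed. Origin on the bench under the dish centre, axes as dish_floor. Grey base plate 12 mm thick, 170 mm wide in y, from 85 mm on the -x side to 175 mm on the +x side; post 12 mm in diameter, 145 mm from the dish centre, 450 mm high; a thin clamp arm runs from post to funnel 360 mm above the bench.
- funnel: Glass dropping funnel fixed straight above the dish centre; origin as stand. Heights above bench: stem (10 mm diameter) 115 to 175 mm, tap key (8 mm thick, 40 mm long) at 155 mm; bulb 26 mm diameter at 180 mm, 84 at 225, 90 at 255, 28 mm neck from 330 mm; top 405 mm. No room for an upright rod and hand over the dish: come in slanting from a side.
- jar: Bystander: small glass jar with black cap, 48 mm in diameter, 85 mm high, standing loose on the side where the rest is not. Origin: centre of underside, z up.
- tub: Bystander: open white plastic tub 100 x 140 x 70 mm, loose, beyond the stand on the right. Origin: centre of underside.
- tin: Bystander: shallow brass-coloured tin, 60 mm in diameter, 18 mm high, loose, between robot and dish. Origin: centre of underside.
- bead0: Chunky white ceramic bead, a short barrel 22 mm in diameter and 18 mm high, 15 g, one of seven lying loose in one layer on the dish floor (0 to 5 in a rough ring about 38 mm from the dish centre, 6 near the middle). Origin: centre of its underside, z along its axis (up at the start).
- bead1: Another such bead; origin as bead0.
- bead2: Another such bead; origin as bead0.
- bead3: Another such bead; origin as bead0.
- bead4: Another such bead; origin as bead0.
- bead5: Another such bead; origin as bead0.
- bead6: Another such bead; origin as bead0.

How it is judged:
By the outcome, as a careful person would: the job done as asked, in the order asked, and still so for the second after the job is handed in, with the robot touching nothing.
It also fails if it takes over 72 s, if anything falls off the work surface, if the arm or the gripper's body presses on something with over 40 N, if the wrist force passes 120 N, or if a joint passes its speed limit or range.

## Working session

There is one attempt and no reset: what is moved stays moved. The work goes in short steps, Python scripts to look and compute and a tool call to move; the robot and the scene stay as the last step left them, time stands still between calls to the robot, and variables do not carry over. Pictures are saved under pics/ and viewed, at most 12 in all, crops included, and the job is handed in when it is done.

Besides the shell and the picture viewer there is one more tool, called after "Request:" as name(argument=value, ...), one argument or row to a line, values as JSON. jog_arm: Moves the arm, as the interface text tells. Shifts and turns lie within -1 to 1; 1 stands for 0.25 m of shift or 180 degrees of turn. Its arguments: {"type":"object","properties":{"increments":{"type":"array"},"force":{"type":"number"}},"required":["increments"]}

```bash
ls; mkdir -p pics; cat > h.py <<'E'
import numpy as np, cv2
from scipy.spatial.transform import Rotation as R
from workcell import env, cams, ticket, spotter
def q2R(q): return R.from_quat(np.r_[q[1:],q[0]])
def save(name,fn):
    c=cams.read_camera(name); cv2.imwrite('pics/'+fn,c['pixels'][:,:,::-1]); return c
E
python3 - <<'E'
from h import *
np.set_printoptions(precision=4,suppress=True)
for n in ['scene','side']:
    c=save(n,n+'0.png'); print(n,{k:v for k,v in c.items() if k!='pixels'})
    for t in ['rest_foot','dish_floor','stirrer','rest','stand','jar','tub','tin']:
        print(t,[(np.round(d['uv'],1).tolist(),round(d['conf'],2)) for d in spotter.landmark_of(t,n)[:2]])
a=cv2.imread('pics/scene0.png');b=cv2.imread('pics/side0.png')
c=save('wrist','wrist0.png');print(c['mount'],c['fx'],c['cx'],c['cy'])
print(env.get_state())
E
```

```text
pics
scene {'fx': 441.47331124572287, 'fy': 441.47331124572287, 'cx': 257.8993719753433, 'cy': 183.95998916033585, 'xyz': array([0.986 , 0.7106, 0.5882]), 'attitude': array([-0.1314,  0.2156,  0.8462, -0.4692])}
rest_foot [([379.7, 261.6], 0.58)]
dish_floor [([240.7, 201.4], 0.75)]
stirrer []
rest [([382.0, 272.3], 0.6)]
stand [([239.6, 210.8], 0.68)]
jar [([249.0, 158.8], 0.61)]
tub [([143.2, 164.3], 0.93)]
tin [([328.3, 187.6], 0.62)]
side {'fx': 394.48582061435854, 'fy': 394.48582061435854, 'cx': 251.78615769917477, 'cy': 193.1489073873921, 'xyz': array([ 0.4016, -0.7224,  0.6628]), 'attitude': array([-0.4115,  0.9052, -0.0922,  0.0522])}
rest_foot [([193.3, 135.5], 0.88)]
dish_floor [([268.5, 199.3], 0.56), ([166.1, 219.6], 0.5)]
stirrer []
rest [([196.4, 146.4], 0.62)]
stand [([266.8, 206.0], 0.82)]
jar [([224.8, 289.4], 0.88)]
tub [([370.4, 300.8], 0.96)]
tin [([170.3, 220.8], 0.91)]
[[-0.0016 -0.9523 -0.3052  0.0791]
 [ 1.     -0.0015 -0.0005 -0.0014]
 [ 0.     -0.3052  0.9523 -0.1413]
 [ 0.      0.      0.      1.    ]] 297.3186396354542 258.8901078848184 187.33857030857436
{'clock': 0.95, 'joint_pos': array([-1.3986,  0.3132,  0.0461,  1.3036, -0.    ,  1.4312]), 'qvel': array([ 0.0009,  0.0008, -0.0004,  0.0006,  0.001 , -0.0006]), 'tau': array([  0.0012, -48.0469,  29.8813,   0.0003,   0.    ,   0.    ]), 'tcp_pos': array([ 0.1764, -0.5473,  0.2313]), 'orientation': array([ 0.    ,  0.9879,  0.1553, -0.    ]), 'wrist_force': array([-0.221 , -0.408 , -0.2718]), 'ft_torque': array([ 0.0101, -0.0122, -0.0088]), 'grip_force': 0.0, 'finger_gap': 0.0855604998641175}
```

View pics/scene0.png

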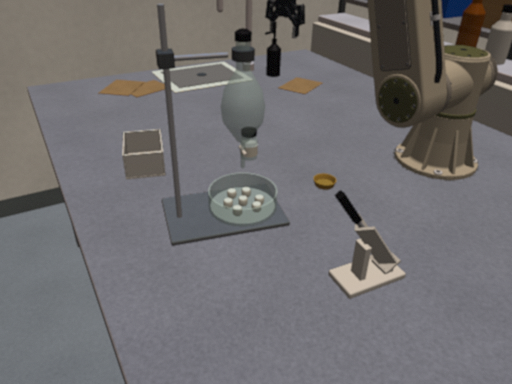

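View pics/side0.png

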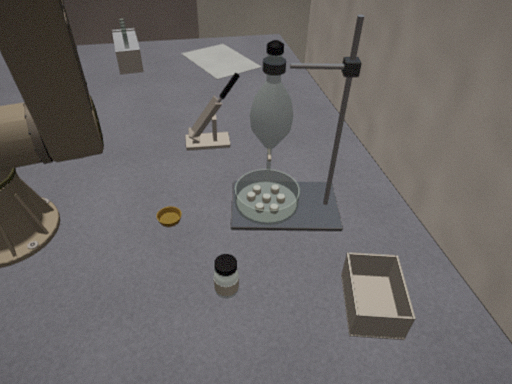

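The scene view shows the rest at (370,265) with the rod's handle up at (348,207), the dish at (242,203) and the post at (175,140). In the side view the rest is at (207,130), the handle tip at (237,77), the dish at (267,197) and the post's foot at (330,205). I'll triangulate these next.

```bash
cat >> h.py <<'E'
def ray(c,uv):
    d=q2R(c['attitude']).apply([(uv[0]-c['cx'])/c['fx'],(uv[1]-c['cy'])/c['fy'],1.]); return np.array(c['xyz']),d/np.linalg.norm(d)
def tri(obs):
    A=np.zeros((3,3));b=np.zeros(3);P=[]
    for c,uv in obs:
        o,d=ray(c,uv);M=np.eye(3)-np.outer(d,d);A+=M;b+=M@o;P.append((o,M))
    x=np.linalg.solve(A,b); return x,max(np.linalg.norm(M@(x-o)) for o,M in P)
def plane(c,uv,z):
    o,d=ray(c,uv); return o+d*(z-o[2])/d[2]
def proj(c,p):
    v=q2R(c['attitude']).inv().apply(np.atleast_2d(p)-c['xyz']); return np.c_[v[:,0]/v[:,2]*c['fx']+c['cx'],v[:,1]/v[:,2]*c['fy']+c['cy']]
E
python3 - <<'E'
from h import *
np.set_printoptions(precision=4,suppress=True)
S=cams.read_camera('scene');D=cams.read_camera('side')
Z=dict(rest_foot=.032,dish_floor=.017,rest=0,stand=0,jar=0,tub=0,tin=0)
for t,z in Z.items():
    a=spotter.landmark_of(t,'scene');b=spotter.landmark_of(t,'side')
    print(t, [plane(c,l[0]['uv'],z) for c,l in((S,a),(D,b)) if l], tri([(S,a[0]['uv']),(D,b[0]['uv'])]) if a and b else '')
    if t in('rest','stand','dish_floor'): print([x['conf'] for x in a],[x['conf'] for x in b])
for n in ('scene','side'):
  for x in spotter.cut_out('stirrer',n)[:1]: print(n,x['uv'],x['conf'],x['region'].sum())
a=cv2.resize(S['pixels'][180:300,320:420],None,fx=4,fy=4,interpolation=2)
b=cv2.resize(D['pixels'][60:160,170:270],None,fx=4,fy=4,interpolation=2); b=np.pad(b,((0,80),(0,0),(0,0)))
cv2.imwrite('pics/crop.png',np.hstack([a,b])[:,:,::-1])
E
```

```text
rest_foot [array([0.4595, 0.2702, 0.032 ]), array([0.456 , 0.2843, 0.032 ])] (array([0.4586, 0.2734, 0.0361]), np.float64(0.0038462297028331155))
dish_floor [array([ 0.5956, -0.0382,  0.017 ]), array([ 0.6095, -0.0363,  0.017 ])] (array([ 0.6034, -0.0361,  0.0197]), np.float64(0.005963554800077667))
[0.86] [0.8, 0.53]
rest [array([0.4491, 0.2724, 0.    ]), array([0.461 , 0.2672, 0.    ])] (array([0.4566, 0.2726, 0.0004]), np.float64(0.005758680586223228))
[0.77] [0.93]
stand [array([ 0.6029, -0.0341,  0.    ]), array([ 0.6108, -0.0317,  0.    ])] (array([ 0.6074, -0.0323,  0.002 ]), np.float64(0.0031232489812208692))
[0.9] [0.68, 0.21]
jar [array([ 0.4752, -0.2467,  0.    ]), array([ 0.4575, -0.2504,  0.    ])] (array([ 0.4644, -0.2517, -0.0034]), np.float64(0.007341999450060012))
tub [array([ 0.7289, -0.3448,  0.    ]), array([ 0.7292, -0.3476,  0.    ])] (array([ 0.729 , -0.347 , -0.0009]), np.float64(0.0006470322190864831))
tin [array([ 0.3584, -0.0265,  0.    ]), array([ 0.3591, -0.0389,  0.    ])] (array([ 0.3566, -0.032 , -0.0047]), np.float64(0.002539878718351643))
scene [348.0, 210.3] 0.75 365
side [228.2, 87.4] 0.62 163
```

View pics/crop.png

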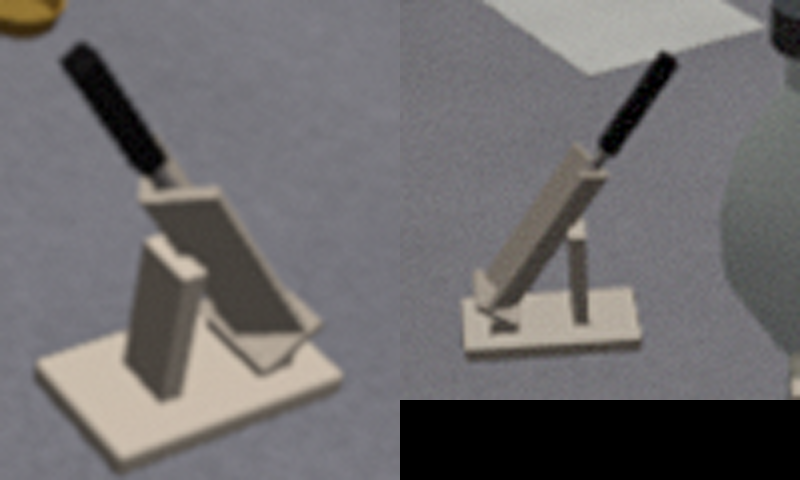

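The crop shows the handle's top and bottom ends at (339.5,194.5) and (358,222) in the scene view, and at (236.3,75) and (222,97) in the side view. I'll fit the rest and stand poses to these.

```bash
python3 - <<'E'
from h import *
from scipy.optimize import least_squares
np.set_printoptions(precision=4,suppress=True)
S=cams.read_camera('scene');D=cams.read_camera('side')
def W(p,l): return np.array([p[0],p[1],0])+R.from_euler('z',p[2]).apply(np.atleast_2d(l))
t=np.radians(35)
def rod(s): return [np.sin(t)*s,0,.032+np.cos(t)*s]
def fit(obs,p0):
    def f(p): return np.concatenate([(proj(c,W(p,l))[0]-uv)*w for c,l,uv,w in obs])
    r=least_squares(f,p0,loss='soft_l1'); print(r.x,np.degrees(r.x[2]));print(f(r.x).reshape(-1,2).tolist()); return r.x
obs=[(S,rod(220),(339.5,194.5),1),(S,rod(140),(358,222),1),(D,rod(220),(236.3,75),1),(D,rod(140),(222,97),1)]
for n,c in(('scene',S),('side',D)):
    for k,l in(('rest_foot',[0,0,.032]),('rest',[0,0,0])): 
        a=spotter.landmark_of(k,n); 
        if a: obs.append((c,l,a[0]['uv'],.4))
fit(obs,[.458,.272,0])
print(tri([(S,(339.5,194.5)),(D,(236.3,75))]),tri([(S,(358,222)),(D,(222,97))]))
obs=[(S,[.145,0,.45],(163,7),1),(S,[.145,0,.012],(178,217),1),(D,[.145,0,.45],(358.5,20),1),(D,[.145,0,.012],(329.5,207),1),
 (D,[0,0,.405],(275.5,43),1),(S,[0,0,.405],(243,32),1)]
for n,c in(('scene',S),('side',D)):
    for k,l in(('dish_floor',[0,0,.017]),('stand',[0,0,0])):
        a=spotter.landmark_of(k,n)
        if a: obs.append((c,l,a[0]['uv'],.4))
p=fit(obs,[.605,-.035,0])
a=np.linspace(0,2*np.pi,60)
for n,c in(('scene',S),('side',D)):
    im=c['pixels'][:,:,::-1].copy()
    for r,z in((.074,.017),(.078,.057)):
        cv2.polylines(im,[np.round(proj(c,W(p,np.c_[r*np.cos(a),r*np.sin(a),0*a+z]))).astype(int)],True,(0,0,255),1)
    q=proj(c,W(p,[[-.085,-.085,.012],[.175,-.085,.012],[.175,.085,.012],[-.085,.085,.012]]));cv2.polylines(im,[np.round(q).astype(int)],True,(0,255,0),1)
    cv2.imwrite(f'pics/o_{n}.png',cv2.resize(im[140:240,150:300] if n=='scene' else im[150:250,210:360],None,fx=4,fy=4))
a=cv2.imread('pics/o_scene.png')[:300];b=cv2.imread('pics/o_side.png')[:300]
cv2.imwrite('pics/ov.png',np.vstack([cv2.imread('pics/o_scene.png')[:, :][100:400],cv2.imread('pics/o_side.png')[60:360]]))
E
```

```text
[ 0.4552  0.2744 -0.1992] -11.411117833714343
[[319.62461493246565, 455.0628947249172], [302.16119106956955, 429.0351463401814], [-430.73629915292986, 585.3390373417477], [-418.69475817853197, 566.3964703322966], [1.0075965950935826, -0.45536563436626243], [-0.031641265170696896, 0.5771174975479653], [0.7458055226584861, 0.811089776188203], [0.19645705575850345, 0.9897638433501812]]
(array([0.5799, 0.2652, 0.2087]), np.float64(0.000117139977954133)) (array([0.5392, 0.2732, 0.1449]), np.float64(0.0016531568849703995))
[ 0.5981 -0.0325 -0.2731] -15.648623119387397
[[-3.389260031716759, -2.922628217450523], [0.6489194495559047, -3.865987048813821], [3.0723869001923276, -2.3446763609991024], [-4.023477516289972, -1.5475816061300236], [-0.12964828167258702, -2.33306366216749], [-0.3952132385453808, -3.4554468609794924], [0.6816807786479218, 0.8092898995870428], [1.0775097211291722, -0.5198477305183701], [-1.8006085948288957, 0.4643761857867844], [-0.9975827711027478, 0.30487177729263526]]
```

View pics/ov.png

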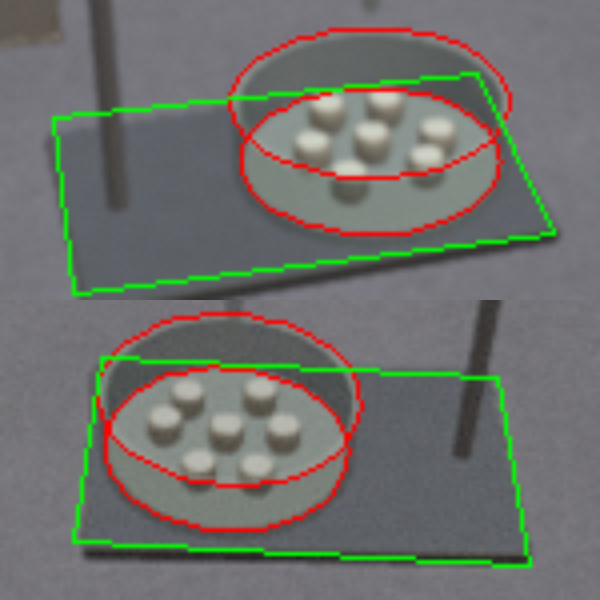

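The overlay shows the dish rings matching well and the plate's yaw slightly off, because I misread the post's foot (it is near (325,204) in the side view). I also mixed units in the rod model, so I'll refit both.

```bash
python3 - <<'E'
from h import *
from scipy.optimize import least_squares
np.set_printoptions(precision=4,suppress=True)
S=cams.read_camera('scene');D=cams.read_camera('side')
def W(p,l): return np.array([p[0],p[1],0])+R.from_euler('z',p[2]).apply(np.atleast_2d(l))
t=np.radians(35)
def rod(s): return [np.sin(t)*s,0,.032+np.cos(t)*s]
def fit(obs,p0):
    def f(p): return np.concatenate([(proj(c,W(p,l))[0]-uv)*w for c,l,uv,w in obs])
    r=least_squares(f,p0,loss='soft_l1'); print(r.x,np.degrees(r.x[2]));print(f(r.x).reshape(-1,2).round(1).tolist()); return r.x
obs=[(S,rod(.22),(339.5,194.5),1),(S,rod(.14),(358,222),1),(D,rod(.22),(236.3,75),1),(D,rod(.14),(222,97),1)]
for n,c in(('scene',S),('side',D)):
    for k,l in(('rest_foot',[0,0,.032]),('rest',[0,0,0])): 
        a=spotter.landmark_of(k,n); 
        if a: obs.append((c,l,a[0]['uv'],.3))
fit(obs,[.458,.272,0])
obs=[(S,[.145,0,.012],(179,217.5),1),(D,[.145,0,.012],(325,204),1),(D,[0,0,.405],(275.5,43),1),(S,[0,0,.405],(243,32),1),
(S,[.145,0,.45],(163,7),1),(D,[.145,0,.45],(358.5,20),1)]
for c,x,y,uv in((S,.175,-.085,(162.5,199.3)),(S,.175,.085,(168.8,238.5)),(S,-.085,.085,(288,225)),(D,-.085,.085,(233.8,183)),(D,.175,.085,(333.8,184.5)),(D,.175,-.085,(342,230)),(D,-.085,-.085,(230.8,227))):
    obs.append((c,[x,y,.012],uv,1))
for n,c in(('scene',S),('side',D)):
    a=spotter.landmark_of('dish_floor',n); obs.append((c,[0,0,.017],a[0]['uv'],.5))
p=fit(obs,[.605,-.035,0])
E
```

```text
[ 0.4573  0.2752 -0.0433] -2.4827814733684948
[[0.2, 0.1], [-0.6, -1.2], [1.0, -2.1], [-1.0, -0.6], [0.8, -0.0], [-0.7, 0.5], [-16.8, -19.7], [-0.1, -0.1]]
[ 0.5974 -0.0339 -0.2412] -13.816914487842523
[[-0.1, -3.6], [0.2, 0.6], [-0.3, -2.0], [-0.4, -3.7], [-3.1, -2.6], [2.6, -2.9], [-0.6, -4.0], [0.4, 0.9], [1.2, -3.8], [-0.2, -3.4], [-0.7, -1.6], [0.5, 0.3], [-2.0, -0.6], [1.3, -0.2], [-1.0, -1.3]]
```

```bash
cat >> h.py <<'E'
def tool(az,lean):
    "tool z opposite to a rod leaning 'lean' deg towards azimuth az deg; tool x on the upper side of the rod"
    a,t=np.radians(az),np.radians(lean); d=np.array([np.cos(a),np.sin(a),0]); u=np.array([0,0,1.])
    z=-(np.sin(t)*d+np.cos(t)*u); x=-np.cos(t)*d+np.sin(t)*u
    return R.from_matrix(np.c_[x,np.cross(z,x),z])
def plan(p,Rt,wps,start=None,g=0):
    "wps: (pos,Rot,n) ; prints rows, rounded, following the rounding"
    out=[]
    for q,Q,n in wps:
        q=np.array(q)
        for i in range(n):
            k=n-i
            rv=(Rt.inv()*Q).as_rotvec()/k/np.pi; sh=Rt.inv().apply(q-p)/k/.25
            row=np.r_[np.round(sh,3),np.round(rv,3)]
            if np.linalg.norm(sh)>.2 or np.linalg.norm(rv)>.0477: print('FAST',np.linalg.norm(sh),np.linalg.norm(rv))
            p=p+Rt.apply(row[:3]*.25); Rt=Rt*R.from_rotvec(row[3:]*np.pi); out.append(row)
    print('['+','.join('['+','.join('%g'%(v+0) for v in r)+',%d]'%g for r in out)+']')
    return p,Rt
def cur(): s=env.get_state(); return np.array(s['tcp_pos']),q2R(s['orientation']),s
E
python3 - <<'E'
from h import *
p,Rt,s=cur(); print(s['clock'])
a=R.from_euler('z',80,degrees=True)
p,Rt=plan(p,Rt,[((.36,-.15,.38),a*Rt,10),((.42,.15,.40),tool(-2.5,2),10)])
print(p,Rt.as_matrix())
plan(p,Rt,[((.63,.268,.28),tool(-2.5,35),6)])
E
```

```text
2.75
[[0.119,-0.129,-0.059,0,0,-0.044,0],[0.135,-0.111,-0.06,0,0,-0.044,0],[0.149,-0.091,-0.059,0,0,-0.045,0],[0.161,-0.07,-0.06,0,0,-0.044,0],[0.169,-0.047,-0.059,0,0,-0.045,0],[0.174,-0.022,-0.06,0,0,-0.044,0],[0.175,0.002,-0.059,0,0,-0.045,0],[0.173,0.026,-0.06,0,0,-0.044,0],[0.168,0.05,-0.059,0,0,-0.045,0],[0.159,0.072,-0.06,0,0,-0.044,0],[0.116,0.04,-0.008,0.001,0.001,-0.044,0],[0.109,0.056,-0.008,0.001,0.001,-0.044,0],[0.1,0.07,-0.008,0.001,0.001,-0.044,0],[0.09,0.083,-0.008,0.001,0.001,-0.044,0],[0.077,0.095,-0.007,0.001,0.001,-0.044,0],[0.064,0.104,-0.008,0.001,0.001,-0.045,0],[0.048,0.112,-0.008,0.001,0.001,-0.044,0],[0.033,0.118,-0.008,0,0,-0.045,0],[0.015,0.122,-0.008,0.001,0.001,-0.044,0],[-0.001,0.122,-0.008,0,0,-0.045,0]]
[0.41994449 0.1500079  0.40001781] [[-0.99851751  0.04310862 -0.03323298]
 [ 0.04304783  0.99906978  0.00254277]
 [ 0.03331168  0.00110839 -0.9994444 ]]
[[-0.139,0.085,0.076,0,0.031,0,0],[-0.146,0.084,0.062,0,0.031,0,0],[-0.151,0.085,0.047,0,0.03,0,0],[-0.155,0.084,0.033,0,0.031,0,0],[-0.157,0.085,0.017,0,0.03,0,0],[-0.158,0.084,0.002,0,0.031,0,0]]
```

Request:
jog_arm(
  increments=[
    [[0.119,-0.129,-0.059,0,0,-0.044,0],[0.135,-0.111,-0.06,0,0,-0.044,0],[0.149,-0.091,-0.059,0,0,-0.045,0],[0.161,-0.07,-0.06,0,0,-0.044,0],[0.169,-0.047,-0.059,0,0,-0.045,0],[0.174,-0.022,-0.06,0,0,-0.044,0],[0.175,0.002,-0.059,0,0,-0.045,0],[0.173,0.026,-0.06,0,0,-0.044,0],[0.168,0.05,-0.059,0,0,-0.045,0],[0.159,0.072,-0.06,0,0,-0.044,0],[0.116,0.04,-0.008,0.001,0.001,-0.044,0],[0.109,0.056,-0.008,0.001,0.001,-0.044,0],[0.1,0.07,-0.008,0.001,0.001,-0.044,0],[0.09,0.083,-0.008,0.001,0.001,-0.044,0],[0.077,0.095,-0.007,0.001,0.001,-0.044,0],[0.064,0.104,-0.008,0.001,0.001,-0.045,0],[0.048,0.112,-0.008,0.001,0.001,-0.044,0],[0.033,0.118,-0.008,0,0,-0.045,0],[0.015,0.122,-0.008,0.001,0.001,-0.044,0],[-0.001,0.122,-0.008,0,0,-0.045,0]],
  ],
)

```text
clock: 4.75
tcp_pos: [0.42, 0.1514, 0.4002]
orientation: [-0.016, 0.019, 1.0, 0.001]
wrist_force: [0.2, 0.4, 0.0]
finger_gap: 0.0851
grip_force: 0.0
```

Request:
jog_arm(
  increments=[
    [[-0.139,0.085,0.076,0,0.031,0,0],[-0.146,0.084,0.062,0,0.031,0,0],[-0.151,0.085,0.047,0,0.03,0,0],[-0.155,0.084,0.033,0,0.031,0,0],[-0.157,0.085,0.017,0,0.03,0,0],[-0.158,0.084,0.002,0,0.031,0,0],[0,0,0,0,0,0,0],[0,0,0,0,0,0,0]],
  ],
)

```text
clock: 5.55
tcp_pos: [0.5695, 0.2408, 0.2801]
orientation: [-0.265, 0.022, 0.964, 0.01]
wrist_force: [-0.3, 0.5, 1.5]
finger_gap: 0.0852
grip_force: 0.0
```

```bash
python3 - <<'E'
from h import *
np.set_printoptions(precision=4,suppress=True)
p,Rt,s=cur(); print(p,s['joint_pos'],s['qvel']); print(Rt.as_matrix())
c=cams.read_camera('wrist'); cv2.imwrite('pics/w1.png',c['pixels'][:,:,::-1])
E
```

```text
[0.5695 0.2408 0.2801] [0.2041 1.0161 1.2624 2.3378 0.1349 0.2144] [ 0.0049 -0.2076  0.1119  0.0596  0.0053  0.0004]
[[-0.8588  0.0485 -0.5101]
 [ 0.0375  0.9988  0.0318]
 [ 0.511   0.0082 -0.8596]]
```

View pics/w1.png

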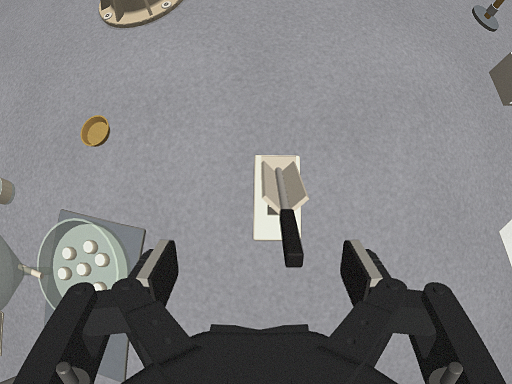

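The wrist view shows the handle from (287,211) to its top end at (293,258), the rest's base corners at (256,155), (299,155), (255,239) and (300,239), and the dish on the left. The arm is at the limits of j3 and j4, so a grasp straight along the rod is out of reach. I'll grasp with the hand leaning only about 15°, which puts the hand on the outer side once I pitch over for the stirring.

```bash
cat >> h.py <<'E'
def wray(c,uv,p,Rt):
    dx,dy=uv[0]-c['cx'],uv[1]-c['cy']; r=np.hypot(dx,dy); th=r/c['fx']; k=np.sin(th)/max(r,1e-9)
    M=np.array(c['mount']); d=M[:3,:3]@[dx*k,dy*k,np.cos(th)]
    return p+Rt.apply(M[:3,3]),Rt.apply(d)
def wplane(c,uv,p,Rt,z):
    o,d=wray(c,uv,p,Rt); return o+d*(z-o[2])/d[2]
def wproj(c,P,p,Rt):
    M=np.array(c['mount']); v=(Rt.inv().apply(np.atleast_2d(P)-p)-M[:3,3])@M[:3,:3]
    r=np.hypot(v[:,0],v[:,1]); k=np.arctan2(r,v[:,2])/r*c['fx']; return np.c_[v[:,0]*k+c['cx'],v[:,1]*k+c['cy']]
E
python3 - <<'E'
from h import *
np.set_printoptions(precision=4,suppress=True)
p,Rt,s=cur(); print(s['clock'],p,s['joint_pos'])
c=cams.read_camera('wrist')
t=np.radians(35)
print('handle top',wplane(c,(293,259),p,Rt,.032+.22*np.cos(t)),'bot',wplane(c,(287.5,211),p,Rt,.032+.14*np.cos(t)))
K=np.array([wplane(c,u,p,Rt,.010) for u in((256,155),(299,155),(300,239),(255,239))]);print(K)
for t_,z in(('rest_foot',.032),('rest',0),('dish_floor',.017),('stand',0),('tin',0)):
    a=spotter.landmark_of(t_,'wrist'); print(t_,[(x['uv'],round(x['conf'],2),wplane(c,x['uv'],p,Rt,z)) for x in a[:1]])
foot=np.array([.4573,.2752,.032]); y=np.radians(-2.5)
print(wproj(c,[foot+s_*np.array([np.sin(t)*np.cos(y),np.sin(t)*np.sin(y),np.cos(t)]) for s_ in(0,.14,.22)],p,Rt))
E
```

```text
5.6 [0.5695 0.241  0.2862] [0.2043 1.0069 1.2648 2.338  0.1351 0.2144]
handle top [0.5815 0.2698 0.2122] bot [0.5344 0.2753 0.1467]
[[0.4272 0.2484 0.01  ]
 [0.4299 0.3154 0.01  ]
 [0.5594 0.307  0.01  ]
 [0.5557 0.2407 0.01  ]]
rest_foot [([275.7, 165.7], 0.73, array([0.4522, 0.2759, 0.032 ]))]
rest [([275.6, 176.3], 0.93, array([0.4601, 0.2774, 0.    ]))]
dish_floor [([89.6, 263.8], 0.84, array([ 0.592 , -0.0259,  0.017 ]))]
stand [([68.7, 272.8], 0.67, array([ 0.6105, -0.082 ,  0.    ]))]
tin [([100.6, 134.6], 0.89, array([ 0.3665, -0.0278,  0.    ]))]
[[275.4481 169.0481]
 [284.2073 214.2096]
 [293.0091 261.3648]]
```

```bash
python3 - <<'E'
from h import *
p,Rt,s=cur()
T=tool(-3.6,15)
p,Rt=plan(p,Rt,[((.5777,.2698,.2425),T,6)])
plan(p,Rt,[((.557,.2711,.1652),T,6)])
E
```

```text
[[-0.02,0.019,0.026,0,-0.014,0.001,0],[-0.019,0.019,0.027,0,-0.013,0.001,0],[-0.018,0.019,0.027,0.001,-0.014,0.001,0],[-0.017,0.019,0.028,0,-0.013,0.001,0],[-0.016,0.019,0.029,0.001,-0.014,0.001,0],[-0.014,0.02,0.03,0,-0.013,0.001,0]]
[[0,0,0.053,0,0,0,0],[0,0,0.053,0,0,0,0],[0,0,0.054,0,0,0,0],[0,0,0.053,0,0,0,0],[0,0,0.054,0,0,0,0],[0,0,0.053,0,0,0,0]]
```

Request:
jog_arm(
  increments=[
    [[-0.02,0.019,0.026,0,-0.014,0.001,0],[-0.019,0.019,0.027,0,-0.013,0.001,0],[-0.018,0.019,0.027,0.001,-0.014,0.001,0],[-0.017,0.019,0.028,0,-0.013,0.001,0],[-0.016,0.019,0.029,0.001,-0.014,0.001,0],[-0.014,0.02,0.03,0,-0.013,0.001,0],[0,0,0,0,0,0,0],[0,0,0,0,0,0,0]],
  ],
)

```text
clock: 6.7
tcp_pos: [0.5783, 0.2699, 0.2402]
orientation: [-0.133, 0.031, 0.991, 0.004]
wrist_force: [-0.4, 0.4, 0.1]
finger_gap: 0.0851
grip_force: 0.0
```

```bash
python3 - <<'E'
from h import *
np.set_printoptions(precision=4,suppress=True)
p,Rt,s=cur(); print(s['joint_pos'],p,Rt.as_matrix())
c=save('wrist','w2.png')
t=np.radians(35);f=np.array([.456,.2775,.032]);y=np.radians(-3.6)
P=wproj(c,[f+s_*np.array([np.sin(t)*np.cos(y),np.sin(t)*np.sin(y),np.cos(t)]) for s_ in(.0,.125,.14,.22)],p,Rt); print(P)
im=c['pixels'][:,:,::-1].copy()
for u in P: cv2.circle(im,tuple(np.round(u).astype(int)),2,(0,0,255),-1)
cv2.imwrite('pics/w2o.png',im)
T=tool(-3.6,15)
plan(p,Rt,[((.557,.2711,.1652),T,6)])
E
```

```text
[0.2701 0.6836 0.6226 1.7633 0.0862 0.3218] [0.5783 0.2699 0.2402] [[-0.9626  0.0627 -0.2637]
 [ 0.0605  0.998   0.0163]
 [ 0.2642 -0.0003 -0.9645]]
[[257.382  106.4111]
 [256.8645 159.3554]
 [256.7771 168.8153]
 [256.173  239.5301]]
[[0.001,0,0.052,0,0,0,0],[0,0,0.052,0,0,0,0],[0.001,0,0.052,0,0,0,0],[0,0,0.052,0,-0.001,0,0],[0.001,0,0.052,0,0,0,0],[0.001,-0.001,0.052,0,-0.001,0,0]]
```

View pics/w2o.png

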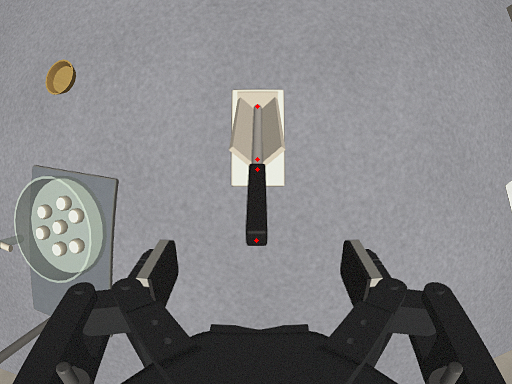

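The overlay dots sit on the foot, the shaft and the handle's top at (256,240), so the rest pose is good. I'll go down and close.

Request:
jog_arm(
  increments=[
    [[0.001,0,0.052,0,0,0,0],[0,0,0.052,0,0,0,0],[0.001,0,0.052,0,0,0,0],[0,0,0.052,0,0,0,0],[0.001,0,0.052,0,0,0,0],[0.001,0,0.052,0,0,0,0],[0,0,0,0,0,0,0],[0,0,0,0,0,0,0],[0,0,0,0,0,0,120],[0,0,0,0,0,0,160],[0,0,0,0,0,0,255],[0,0,0,0,0,0,255],[0,0,0,0,0,0,255],[0,0,0,0,0,0,255],[0,0,0,0,0,0,255],[0,0,0,0,0,0,255],[0,0,0,0,0,0,255],[0,0,0,0,0,0,255]],
  ],
  force=90,
)

```text
clock: 8.55
tcp_pos: [0.5562, 0.2702, 0.1619]
orientation: [-0.135, 0.032, 0.99, 0.003]
wrist_force: [0.9, -4.6, 4.6]
finger_gap: 0.0127
grip_force: 87.9
```

```bash
python3 - <<'E'
from h import *
np.set_printoptions(precision=4,suppress=True)
from scipy.optimize import least_squares
p,Rt,s=cur(); print(s['joint_pos'],p,Rt.as_matrix(),s['finger_gap'],s['grip_force'],s['wrist_force'])
# dish from w2 (pose then)
c=cams.read_camera('wrist')
p2=np.array([.5783,.2699,.2402]);R2=R.from_matrix([[-.9626,.0627,-.2637],[.0605,.998,.0163],[.2642,-.0003,-.9645]])
K=np.array([wplane(c,u,p2,R2,z) for u,z in(((14,230),.057),((103,235),.057),((62,176.5),.057),((55,284),.057),((35,165.5),.012),((117.5,179.5),.012),((111.5,306),.012))]);print(K)
f=lambda q: np.linalg.norm(K[:4,:2]-q,axis=1)-.078
r=least_squares(f,[.598,-.034]);print(r.x,r.fun)
E
```

```text
[0.2797 0.6462 0.3652 1.5472 0.0873 0.3321] [0.5562 0.2702 0.1619] [[-0.9614  0.0633 -0.2678]
 [ 0.0618  0.998   0.0138]
 [ 0.2682 -0.0033 -0.9634]] 0.012697765198642153 87.92413830757141 [ 0.9298 -4.5794  4.6305]
[[ 0.5968 -0.1049  0.057 ]
 [ 0.604   0.069   0.057 ]
 [ 0.5241  0.0093  0.057 ]
 [ 0.6773 -0.0326  0.057 ]
 [ 0.4993 -0.085   0.012 ]
 [ 0.5339  0.0756  0.012 ]
 [ 0.7252  0.0351  0.012 ]]
[ 0.5992 -0.0177] [0.0092 0.0089 0.0018 0.0015]
```

Request:
jog_arm(
  increments=[
    [[0.007,0,-0.024,0,0,0,255],[0.014,0,-0.048,0,0,0,255],[0.014,0,-0.048,0,0,0,255],[0.014,0,-0.048,0,0,0,255],[0.014,0,-0.048,0,0,0,255],[0.014,0,-0.048,0,0,0,255],[0.014,0,-0.048,0,0,0,255],[0.014,0,-0.048,0,0,0,255],[0.007,0,-0.024,0,0,0,255],[0,0,0,0,0,0,255]],
  ],
)

```text
clock: 9.6
tcp_pos: [0.5554, 0.2714, 0.2629]
orientation: [-0.134, 0.031, 0.99, 0.004]
wrist_force: [0.2, -0.6, -1.0]
finger_gap: 0.0132
grip_force: 87.7
```

```bash
cat > fk.py <<'E'
from h import *
from scipy.optimize import least_squares
LO=np.array([-2.76,-.86,-1.03,-2.2,-1.47,-3.14]);HI=np.array([2.76,1.69,1.26,2.34,1.5,3.14])
def fk(j,q):
    a,h,L1,e1,L2,e2,Lt,b,w=q
    rho=a+L1*np.sin(j[1]+e1)+L2*np.cos(j[1]-j[2]+e2); z=h+L1*np.cos(j[1]+e1)-L2*np.sin(j[1]-j[2]+e2)
    B=R.from_euler('z',j[0])*R.from_euler('y',j[1]-j[2]+j[3])      # tool along local x
    C=B*R.from_euler('z',S5*j[4])
    p=R.from_euler('z',j[0]).apply([rho,b,z])+B.apply([w,0,0])+C.apply([Lt,0,0])
    z_=C.apply([1,0,0]); return p,C
S5=1
E
python3 - <<'E'
import fk; from fk import *
np.set_printoptions(precision=4,suppress=True)
p,Rt,s=cur(); print(p,s['joint_pos'],s['finger_gap'])
J=[[-1.3986,.3132,.0461,1.3036,0,1.4312],[.2043,1.0069,1.2648,2.338,.1351,.2144],[.2701,.6836,.6226,1.7633,.0862,.3218],[.2797,.6462,.3652,1.5472,.0873,.3321],s['joint_pos']]
P=[[.1764,-.5473,.2313],[.5695,.241,.2862],[.5783,.2699,.2402],[.5562,.2702,.1619],p]
for s5 in(1,-1):
    fk.S5=s5
    print('toolz',fk.fk(J[-1],np.ones(9))[1].apply([1,0,0]),Rt.as_matrix()[:,2])
    r0=np.array([.0,.3,.35,0,.35,0,.25,0.,0])
    r=least_squares(lambda q:np.r_[np.concatenate([fk.fk(j,q)[0]-x for j,x in zip(J,P)])*1e3,(q-r0)*.5],r0)
    print(s5,r.x,r.fun[:15])
C=fk.fk(J[-1],np.ones(9))[1]; print((C.inv()*Rt).as_matrix())
E
```

```text
[0.5554 0.2714 0.2629] [0.2811 0.6368 0.5941 1.7832 0.0891 0.3331] 0.013187154753124892Traceback (most recent call last):
  File "<stdin>", line 8, in <module>
AttributeError: 'function' object has no attribute 'fk'
```

```bash
python3 - <<'E'
import fk as m; from h import *; from scipy.optimize import least_squares
np.set_printoptions(precision=4,suppress=True)
p,Rt,s=cur()
J=[[-1.3986,.3132,.0461,1.3036,0,1.4312],[.2043,1.0069,1.2648,2.338,.1351,.2144],[.2701,.6836,.6226,1.7633,.0862,.3218],[.2797,.6462,.3652,1.5472,.0873,.3321],s['joint_pos']]
P=[[.1764,-.5473,.2313],[.5695,.241,.2862],[.5783,.2699,.2402],[.5562,.2702,.1619],p]
r0=np.array([.0,.3,.35,0,.35,0,.25,0.,0])
for s5 in(1,-1):
    m.S5=s5
    C=m.fk(J[-1],r0)[1]
    print('toolz',C.apply([1,0,0]),Rt.as_matrix()[:,2])
    r=least_squares(lambda q:np.r_[np.concatenate([m.fk(j,q)[0]-x for j,x in zip(J,P)])*1e3,(q-r0)*.5],r0)
    print(s5,r.x,r.fun[:15]); print((C.inv()*Rt).as_rotvec())
E
```

```text
toolz [-0.2662  0.0157 -0.9638] [-0.2662  0.0157 -0.9638]
1 [-0.0002  0.233   0.5177  0.0006  0.4134 -0.1346  0.3001  0.08    0.1394] [-0.0156  0.0083  0.0009 -0.0044 -0.0255  0.0051 -0.0009  0.0307 -0.0088
 -0.0049  0.0151  0.0093  0.0151 -0.0035 -0.0065]
[0.2614 1.5549 0.2614]
toolz [-0.2168 -0.1552 -0.9638] [-0.2662  0.0157 -0.9638]
-1 [ 0.0068  0.232   0.5109 -0.0093  0.4134 -0.1313 -0.3     0.08    0.7323] [-0.0253  0.1021 -0.0923 -0.1244 -0.0551 -0.0871  0.1032  0.0589  0.3524
 -0.1037 -0.014  -0.0007  0.2197  0.0547 -0.1723]
[0.1227 1.5801 0.4007]
```

The kinematic fit is good to 0.03 mm. Next I'll check that the whole stirring pose range is reachable and how far it clears the funnel.

```bash
cat >> fk.py <<'E'
Q=[-.0002,.233,.5177,.0006,.4134,-.1346,.3001,.08,.1394]
def full(j):
    p,C=fk(j,Q); return p,C*R.from_euler('x',SG*j[5])*R.from_euler('y',np.pi/2)
SG=1
def ik(p,Rt,j0):
    def f(j):
        a,B=full(j); return np.r_[(a-p)*10,(B.inv()*Rt).as_rotvec()]
    r=least_squares(f,np.clip(j0,LO+1e-6,HI-1e-6),bounds=(LO,HI)); return r.x,np.abs(r.fun).max()
# grasp pose and the rod in the tool
GP=np.array([.5562,.2702,.1619]); GR=R.from_matrix([[-.9614,.0633,-.2678],[.0618,.998,.0138],[.2682,-.0033,-.9634]])
F=np.array([.456,.2775,.032]); y_=np.radians(-3.6); t_=np.radians(35)
AX=np.array([np.sin(t_)*np.cos(y_),np.sin(t_)*np.sin(y_),np.cos(t_)])
TIP=GR.inv().apply(F-GP); AXT=GR.inv().apply(AX)
def pose_for_tip(tip,Rt): return np.array(tip)-Rt.apply(TIP),Rt
E
python3 - <<'E'
import fk as m; from fk import *
np.set_printoptions(precision=3,suppress=True)
p,Rt,s=cur()
for sg in(1,-1):
    m.SG=sg; a,B=m.full(s['joint_pos']); print(sg,(B.inv()*Rt).magnitude(),a-p)
    if (B.inv()*Rt).magnitude()<.02: good=sg
m.SG=good; print('TIP',TIP,AXT)
c=np.array([.599,-.031])
for d in(-40,0,40):
  for L in(54.7,49.7):
    Rs=tool(-3.6+d,15.5-L-15.3+0) if 0 else tool(-3.6+d,-L)
    for th in(-14,76,166,256):
        t=np.r_[c+.037*np.array([np.cos(np.radians(th)),np.sin(np.radians(th))]),.023]
        q,_=pose_for_tip(t,Rs); j,e=ik(q,Rs,np.array([0,0,0,.9,0,0])); print(d,L,th,q,j,round(e,4),Rs.apply(AXT))
E
```

```text
1 1.6755465238772415e-16 [ 0. -0.  0.]
-1 0.6661892700258781 [ 0. -0.  0.]
TIP [0.062 0.001 0.152] [-0.333 -0.002 -0.943]
-40 54.7 -14 [0.57  0.02  0.161] [ 0.264  0.118 -0.828 -0.008 -0.772  0.76 ] 0.0 [-0.42   0.396  0.817]
-40 54.7 76 [0.543 0.065 0.161] [ 0.383  0.122 -0.795  0.124 -0.838  0.904] 0.0 [-0.42   0.396  0.817]
-40 54.7 166 [0.498 0.038 0.161] [ 0.361  0.024 -0.911  0.086 -0.826  0.876] 0.0 [-0.42   0.396  0.817]
-40 54.7 256 [ 0.525 -0.007  0.161] [ 0.226  0.022 -0.945 -0.058 -0.749  0.718] 0.0 [-0.42   0.396  0.817]
-40 49.7 -14 [0.579 0.011 0.169] [ 0.209  0.094 -0.751  0.137 -0.68   0.756] 0.0 [-0.367  0.346  0.864]
-40 49.7 76 [0.552 0.056 0.169] [ 0.324  0.094 -0.732  0.242 -0.74   0.886] 0.0 [-0.367  0.346  0.864]
-40 49.7 166 [0.507 0.029 0.169] [ 0.294 -0.008 -0.847  0.206 -0.726  0.852] 0.0 [-0.367  0.346  0.864]
-40 49.7 256 [ 0.534 -0.016  0.169] [ 0.165 -0.006 -0.866  0.094 -0.655  0.71 ] 0.0 [-0.367  0.346  0.864]
0 54.7 -14 [ 0.547 -0.036  0.161] [-0.325 -0.165 -1.03  -0.087  0.205 -0.184] 0.1417 [-0.576  0.034  0.817]
0 54.7 76 [0.52  0.009 0.161] [-0.
[... 859 characters left out ...]
23  0.078 -0.803  0.401  0.924 -1.214] 0.0 [-0.463 -0.344  0.817]
40 54.7 166 [ 0.493 -0.076  0.161] [-0.86   0.073 -0.793  0.6    0.951 -1.441] 0.0 [-0.463 -0.344  0.817]
40 54.7 256 [ 0.52  -0.12   0.161] [-0.882  0.167 -0.678  0.65   0.953 -1.478] 0.0 [-0.463 -0.344  0.817]
40 49.7 -14 [ 0.575 -0.086  0.169] [-0.696  0.143 -0.636  0.519  0.834 -1.21 ] 0.0 [-0.404 -0.301  0.864]
40 49.7 76 [ 0.548 -0.041  0.169] [-0.653  0.052 -0.747  0.454  0.822 -1.148] 0.0 [-0.404 -0.301  0.864]
40 49.7 166 [ 0.503 -0.068  0.169] [-0.783  0.031 -0.754  0.608  0.854 -1.337] 0.0 [-0.404 -0.301  0.864]
40 49.7 256 [ 0.53  -0.113  0.169] [-0.813  0.128 -0.644  0.657  0.859 -1.383] 0.0 [-0.404 -0.301  0.864]
```

```bash
python3 - <<'E'
from h import *
np.set_printoptions(precision=4,suppress=True)
p,Rt,s=cur()
for n in('scene','side','wrist'):
    c=save(n,n+'3.png'); a=spotter.find_in('bead0',n)
    B=np.array([ (plane(c,x['uv'],.026) if n!='wrist' else wplane(c,x['uv'],p,Rt,.026))[:2] for x in a if x['conf']>.3])
    print(n,len(B),B.mean(0) if len(B) else '');print(B)
im=cv2.imread('pics/wrist3.png'); cv2.imwrite('pics/w3c.png',cv2.resize(im[140:330,0:170],None,fx=3.1,fy=3.1,interpolation=2)); c=save('wrist','x.png')
print(p,Rt.as_matrix())
print(wproj(c,[[.599,-.031,.017],[.599,-.031,.057]],p,Rt))
E
```

```text
scene 6 [ 0.5749 -0.0725]
[[ 0.6042 -0.0286]
 [ 0.4586 -0.258 ]
 [ 0.5656 -0.028 ]
 [ 0.6344 -0.0375]
 [ 0.5732 -0.0092]
 [ 0.6136 -0.0735]]
side 3 [ 0.5748 -0.0412]
[[ 0.5575 -0.0253]
 [ 0.5921 -0.0431]
 [ 0.5748 -0.0552]]
wrist 7 [ 0.596  -0.0303]
[[ 0.5976 -0.0305]
 [ 0.6315 -0.042 ]
 [ 0.5787  0.0085]
 [ 0.5721 -0.0539]
 [ 0.56   -0.0155]
 [ 0.6062 -0.0738]
 [ 0.6258 -0.0053]]
[0.5554 0.2714 0.2629] [[-0.9619  0.0632 -0.2662]
 [ 0.0612  0.998   0.0157]
 [ 0.2666 -0.0012 -0.9638]]
[[ 71.6613 239.4913]
 [ 57.2645 244.5914]]
```

View pics/w3c.png

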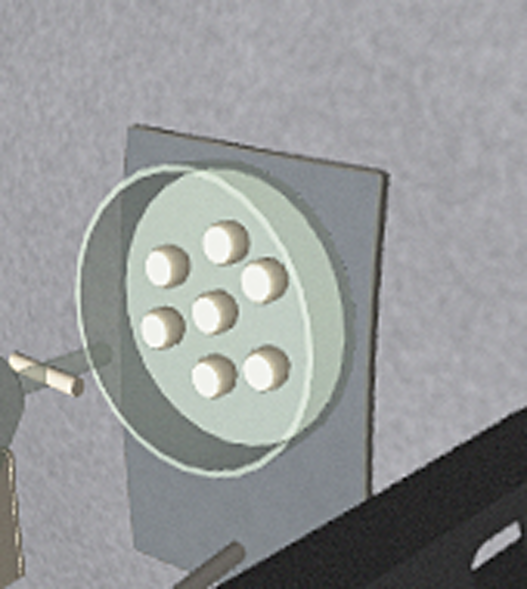

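The crop shows the rim's extents at about columns 78–312 and rows 165–477 of the crop, with all seven beads clear of the wall. I'll fit the dish centre to the rim's bounding box.

```bash
python3 - <<'E'
from h import *
from scipy.optimize import least_squares
np.set_printoptions(precision=4,suppress=True)
p,Rt,s=cur(); c=cams.read_camera('wrist')
a=np.linspace(0,2*np.pi,181)
def bb(q,r,z):
    U=wproj(c,np.c_[q[0]+r*np.cos(a),q[1]+r*np.sin(a),0*a+z],p,Rt); return np.r_[U.min(0),U.max(0)]
obs=np.array([78,165,312,477])/3.1+np.array([0,140,0,140])
r=least_squares(lambda q:bb(q,.077,.057)-obs,[.599,-.031]);print(r.x,r.fun)
fl=np.array([125/3.1, 447/3.1+140])
r=least_squares(lambda q:bb(q,.074,.017)[[0,3]]-fl,[.599,-.031]);print(r.x,r.fun)
g=lambda q:np.array([wproj(c,[[q[0],q[1],0]],p,Rt)[0]])
for x in((.33,345,.012),):pass
cor=[wplane(c,(u/3.1,v/3.1+140),p,Rt,.012) for u,v in((132,126),(387,171))];print(cor)
E
```

```text
[ 0.5979 -0.0265] [-0.692  -0.0934  0.4482  0.1268]
[ 0.5984 -0.0277] [0. 0.]
[array([ 0.4989, -0.0873,  0.012 ]), array([0.5322, 0.076 , 0.012 ])]
```

```bash
cat > path.py <<'E'
from fk import *
from scipy.spatial.transform import Slerp
C=np.array([.598,-.028]); RS=tool(-58.6,-52.0); A=RS.apply(AXT)
def pt(th,r,z=.023): return np.r_[C+r*np.array([np.cos(np.radians(th)),np.sin(np.radians(th))]),z]
PROF=np.array([[.115,.005],[.175,.005],[.18,.013],[.225,.042],[.255,.045],[.33,.02],[.335,.014],[.405,.014]])
def clear(p,Rt):
    "least gap of rod and hand to funnel (and key), roughly"
    pts=[(p+Rt.apply(TIP+AXT*s),.009) for s in np.linspace(0,.22,23)]
    pts+=[(p+Rt.apply([0,y,-z]),.012) for z in np.linspace(0,.07,8) for y in(-.02,0,.02)]
    pts+=[(p+Rt.apply([x,y,-z]),.01) for z in np.linspace(.073,.25,10) for x in(-.04,0,.04,.08) for y in(-.04,0,.04)]
    d=[]
    for q,r in pts:
        zz=np.arange(.115,.405,.005); rr=np.interp(zz,PROF[:,0],PROF[:,1]); rr[(zz>.15)&(zz<.16)]=.02
        h=np.hypot(*(q[:2]-C)); d.append(np.min(np.hypot(np.maximum(h-rr,0),q[2]-zz))-r)
    return min(d)
def tipline(p,Rt,tip1,R1,n):
    t0=p+Rt.apply(TIP); S=Slerp([0,1],R.concatenate([Rt,R1])); out=[]
    for k in range(1,n+1):
        u=k/n; Q=S(u); out.append((*pose_for_tip(t0+(tip1-t0)*u,Q),1))
    return out
def check(w,j):
    worst=9;e=0;J=[]
    for q,Q,_ in w:
        j,er=ik(q,Q,j);e=max(e,er);worst=min(worst,clear(q,Q));J.append(j)
    J=np.array(J); print('gap %.3f ikerr %.4f'%(worst,e),'min',J.min(0).round(2),'max',J.max(0).round(2),'maxstep',np.abs(np.diff(J,axis=0)).max(0).round(2) if len(J)>1 else ''); return j
E
python3 - <<'E'
from path import *
p,Rt,s=cur(); print('lean',np.degrees(np.arccos(A[2])),A)
T=pt(-8,.054); w=tipline(p,Rt,T+.22*A,RS,18)
j=check(w,s['joint_pos'])
w2=[(*pose_for_tip(T+A*x,RS),1) for x in np.linspace(.2,0,10)]; j=check(w2,j)
w3=[(*pose_for_tip(pt(th,.037),RS),1) for th in range(0,360,10)]; check(w3,j)
p,Rt=plan(p,Rt,w,g=255); print(p)
E
```

```text
lean 32.555140570869604 [-0.28242505  0.45803883  0.84287397]
gap 0.045 ikerr 0.0000 min [ 0.28  0.18 -0.05  1.25 -0.91  0.39] max [0.52 0.58 0.53 1.73 0.05 1.53] maxstep [0.02 0.06 0.06 0.05 0.06 0.09]
gap 0.021 ikerr 0.0000 min [ 0.3   0.23 -0.46  0.51 -0.91  1.19] max [ 0.5   0.31 -0.1   1.19 -0.87  1.5 ] maxstep [0.02 0.02 0.05 0.08 0.01 0.04]
gap 0.005 ikerr 0.0000 min [ 0.27  0.18 -0.64  0.43 -0.9   1.14] max [ 0.43  0.31 -0.44  0.65 -0.86  1.37] maxstep [0.01 0.01 0.02 0.02 0.   0.02]
[[0.01,-0.047,-0.039,0.006,-0.019,0.017,255],[0.007,-0.046,-0.037,0.005,-0.019,0.017,255],[0.003,-0.044,-0.034,0.006,-0.019,0.017,255],[-0.001,-0.043,-0.031,0.005,-0.02,0.017,255],[-0.004,-0.041,-0.028,0.006,-0.019,0.017,255],[-0.006,-0.039,-0.024,0.005,-0.019,0.017,255],[-0.009,-0.037,-0.022,0.006,-0.019,0.017,255],[-0.011,-0.034,-0.017,0.006,-0.019,0.017,255],[-0.013,-0.032,-0.015,0.005,-0.019,0.017,255],[-0.014,-0.029,-0.01,0.006,-0.019,0.017,255],[-0.016,-0.026,-0.008,0.005,-0.02,0.018,255],[-0.016,-0.023,-0.003,0.006,-0.019,0.017,255],[-0.017,-0.019,0,0.005,-0.019,0.017,255],[-0.016,-0.017,0.003,0.006,-0.019,0.017,255],[-0.016,-0.014,0.007,0.005,-0.019,0.017,255],[-0.016,-0.01,0.011,0.006,-0.019,0.017,255],[-0.014,-0.007,0.013,0.005,-0.02,0.017,255],[-0.012,-0.004,0.017,0.006,-0.019,0.017,255]]
[0.54550403 0.13434249 0.35085683]
```

```bash
python3 - <<'E'
import path as m; from path import *
p,Rt,s=cur()
for d in (-58.6,-68.6):
  for L in(52,54.5,57):
    RS=tool(d,-L); A=RS.apply(AXT); print(d,L,np.degrees(np.arccos(A[2])))
    w3=[(*pose_for_tip(pt(th,.037),RS),1) for th in range(0,360,20)]; check(w3,[.35,.2,-.5,.5,-.9,1.2])
RS=tool(-58.6,-54.5)
q,Q=pose_for_tip(pt(300,.037),RS)
for nm,pts in(('rod',[TIP+AXT*s_ for s_ in(0,.08,.1,.12,.14,.16,.18,.2,.22)]),('fing',[[0,y,-z] for y in(-.02,.02) for z in(0,.035,.07)]),('body',[[x,y,-z] for z in(.073,.15) for x in(-.04,.04) for y in(-.04,.04)])):
    for v in pts:
        g=q+Q.apply(v); print(nm,np.round(v,3),np.round(g-np.r_[C,0],3),round(np.hypot(*(g[:2]-C)),3))
E
```

```text
-58.6 52 32.555140570869604
gap 0.005 ikerr 0.0000 min [ 0.27  0.18 -0.63  0.43 -0.9   1.14] max [ 0.43  0.31 -0.44  0.65 -0.86  1.37] maxstep [0.03 0.02 0.03 0.04 0.01 0.04]
-58.6 54.5 35.055116863735215
gap 0.010 ikerr 0.0000 min [ 0.3   0.2  -0.65  0.4  -0.95  1.16] max [ 0.45  0.33 -0.45  0.65 -0.91  1.41] maxstep [0.03 0.02 0.03 0.05 0.01 0.05]
-58.6 57 37.55509593418619
gap 0.014 ikerr 0.0000 min [ 0.33  0.22 -0.67  0.37 -0.99  1.19] max [ 0.48  0.35 -0.46  0.64 -0.96  1.45] maxstep [0.03 0.02 0.04 0.05 0.01 0.05]
-68.6 52 32.55514057086962
gap 0.006 ikerr 0.0000 min [ 0.29  0.32 -0.42  0.74 -0.91  1.44] max [ 0.43  0.45 -0.21  0.96 -0.9   1.66] maxstep [0.02 0.02 0.04 0.04 0.   0.04]
-68.6 54.5 35.05511686373523
gap 0.010 ikerr 0.0000 min [ 0.32  0.34 -0.42  0.74 -0.95  1.48] max [ 0.46  0.48 -0.21  0.98 -0.95  1.71] maxstep [0.02 0.02 0.04 0.04 0.   0.04]
-68.6 57 37.5550959341862
gap 0.015 ikerr 0.0000 min [ 0.35  0.37 -0.42  0.74 -0.99  1.52] max [ 0.48  0.51 -0.2   1.   -0.99  1.76] maxstep [0.02 0.02 0.04 0.05 0.   0.05]
rod [0.062 0.001 0.152] [ 0.018 -0.032  0.023] 0.03
[... 500 characters left out ...]
 -0.02  -0.035] [-0.06   0.056  0.182] 0.082
fing [ 0.   -0.02 -0.07] [-0.075  0.08   0.202] 0.11
fing [0.   0.02 0.  ] [-0.011  0.053  0.162] 0.054
fing [ 0.     0.02  -0.035] [-0.026  0.077  0.182] 0.081
fing [ 0.    0.02 -0.07] [-0.041  0.101  0.202] 0.109
body [-0.04  -0.04  -0.073] [-0.081  0.052  0.237] 0.097
body [-0.04   0.04  -0.073] [-0.013  0.094  0.237] 0.095
body [ 0.04  -0.04  -0.073] [-0.106  0.092  0.172] 0.14
body [ 0.04   0.04  -0.073] [-0.037  0.134  0.172] 0.139
body [-0.04 -0.04 -0.15] [-0.114  0.106  0.281] 0.156
body [-0.04  0.04 -0.15] [-0.046  0.147  0.281] 0.154
body [ 0.04 -0.04 -0.15] [-0.138  0.145  0.216] 0.201
body [ 0.04  0.04 -0.15] [-0.07   0.187  0.216] 0.2
```

```bash
sed -i 's/RS=tool(-58.6,-52.0)/RS=tool(-58.6,-54.5)/' path.py; python3 - <<'E'
from path import *
p,Rt,s=cur()
T=pt(-8,.054); w=tipline(p,Rt,T+.2*A,RS,16)
j=check(w,s['joint_pos'])
p,Rt=plan(p,Rt,w,g=255); print(p)
E
```

```text
gap 0.053 ikerr 0.0000 min [ 0.28  0.18 -0.11  1.19 -0.95  0.4 ] max [0.54 0.57 0.51 1.72 0.04 1.56] maxstep [0.02 0.06 0.07 0.06 0.08 0.1 ]
[[0.011,-0.052,-0.039,0.007,-0.022,0.019,255],[0.007,-0.051,-0.036,0.006,-0.023,0.019,255],[0.002,-0.049,-0.032,0.007,-0.022,0.019,255],[-0.001,-0.047,-0.028,0.007,-0.022,0.019,255],[-0.005,-0.044,-0.024,0.007,-0.023,0.02,255],[-0.008,-0.041,-0.019,0.006,-0.022,0.019,255],[-0.01,-0.038,-0.015,0.007,-0.022,0.019,255],[-0.012,-0.034,-0.011,0.007,-0.023,0.019,255],[-0.014,-0.031,-0.005,0.006,-0.022,0.019,255],[-0.014,-0.028,-0.001,0.007,-0.022,0.019,255],[-0.014,-0.023,0.003,0.007,-0.023,0.019,255],[-0.014,-0.019,0.008,0.006,-0.022,0.019,255],[-0.014,-0.016,0.013,0.007,-0.022,0.019,255],[-0.012,-0.011,0.017,0.007,-0.023,0.02,255],[-0.01,-0.008,0.02,0.006,-0.022,0.019,255],[-0.008,-0.003,0.025,0.007,-0.022,0.019,255]]
[0.54437196 0.13655135 0.32549607]
```

Request:
jog_arm(
  increments=[
    [[0.011,-0.052,-0.039,0.007,-0.022,0.019,255],[0.007,-0.051,-0.036,0.006,-0.023,0.019,255],[0.002,-0.049,-0.032,0.007,-0.022,0.019,255],[-0.001,-0.047,-0.028,0.007,-0.022,0.019,255],[-0.005,-0.044,-0.024,0.007,-0.023,0.02,255],[-0.008,-0.041,-0.019,0.006,-0.022,0.019,255],[-0.01,-0.038,-0.015,0.007,-0.022,0.019,255],[-0.012,-0.034,-0.011,0.007,-0.023,0.019,255],[-0.014,-0.031,-0.005,0.006,-0.022,0.019,255],[-0.014,-0.028,-0.001,0.007,-0.022,0.019,255],[-0.014,-0.023,0.003,0.007,-0.023,0.019,255],[-0.014,-0.019,0.008,0.006,-0.022,0.019,255],[-0.014,-0.016,0.013,0.007,-0.022,0.019,255],[-0.012,-0.011,0.017,0.007,-0.023,0.02,255],[-0.01,-0.008,0.02,0.006,-0.022,0.019,255],[-0.008,-0.003,0.025,0.007,-0.022,0.019,255],[0,0,0,0,0,0,255],[0,0,0,0,0,0,255]],
  ],
)

```text
clock: 11.8
tcp_pos: [0.5443, 0.1369, 0.3253]
orientation: [0.398, 0.435, 0.776, -0.223]
wrist_force: [0.1, 0.4, -0.9]
finger_gap: 0.0126
grip_force: 87.8
```

```bash
python3 - <<'E'
from path import *
np.set_printoptions(precision=4,suppress=True)
p,Rt,s=cur(); print(s['clock'],p,np.degrees((Rt.inv()*RS).as_rotvec()),s['finger_gap'],s['joint_pos'])
e=[]
ims=[]
for n in('scene','side'):
    c=save(n,n+'4.png'); im=c['pixels'][:,:,::-1].copy()
    for u in proj(c,[p+Rt.apply(TIP+AXT*k) for k in(0,.14,.22)]): cv2.circle(im,tuple(np.round(u).astype(int)),1,(0,0,255),-1)
    T=pt(-8,.054); 
    im=im[100:250,160:310] if n=='scene' else im[90:240,200:350]
    ims.append(cv2.resize(im,None,fx=2.66,fy=2.66,interpolation=2))
cv2.imwrite('pics/o4.png',np.hstack(ims))
w=[(*pose_for_tip(T+A*x,RS),1) for x in(.17,.14,.11,.08,.055,.035,.02,.01,.004,0)]
check(w,s['joint_pos']); p,Rt=plan(p,Rt,w,g=255)
E
```

```text
11.8 [0.5443 0.1369 0.3253] [ 0.0427 -0.1674  0.0727] 0.012627920774333888 [ 0.5427  0.2565 -0.1076  1.198  -0.9483  1.5593]
gap 0.026 ikerr 0.0000 min [ 0.33  0.25 -0.47  0.48 -0.95  1.2 ] max [ 0.51  0.32 -0.17  1.09 -0.92  1.51] maxstep [0.03 0.01 0.06 0.11 0.01 0.06]
[[0.039,0,0.114,0,-0.001,0,255],[0.04,0,0.113,0,0,0,255],[0.04,0,0.113,0,0,0,255],[0.039,0,0.113,0,0,0,255],[0.034,0.001,0.095,0,0,0,255],[0.026,0,0.075,0,0,0,255],[0.02,0,0.057,0,0,0,255],[0.014,0,0.037,0,0,0,255],[0.008,0,0.023,0,0,0,255],[0.005,0,0.015,0,0,0,255]]
```

View pics/o4.png

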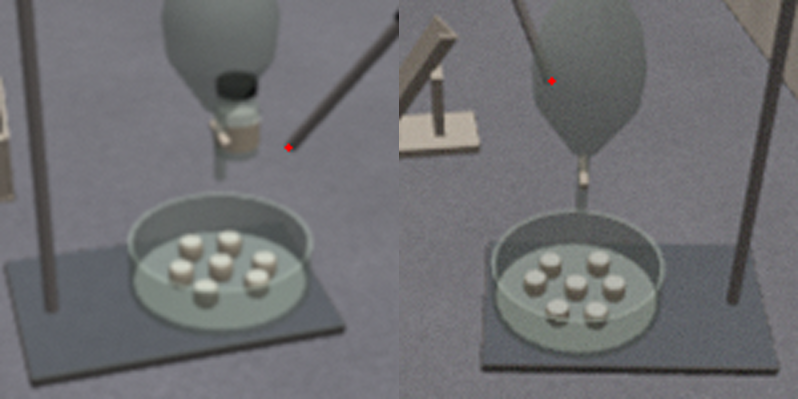

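Both views show the projected tip, at (288,148) and (551,81), sitting on the real rod end, clear of the funnel and with the path to the landing spot open. I'll go down along the rod's own line.

Request:
jog_arm(
  increments=[
    [[0.039,0,0.114,0,-0.001,0,255],[0.04,0,0.113,0,0,0,255],[0.04,0,0.113,0,0,0,255],[0.039,0,0.113,0,0,0,255],[0.034,0.001,0.095,0,0,0,255],[0.026,0,0.075,0,0,0,255],[0.02,0,0.057,0,0,0,255],[0.014,0,0.037,0,0,0,255],[0.008,0,0.023,0,0,0,255],[0.005,0,0.015,0,0,0,255],[0,0,0,0,0,0,255],[0,0,0,0,0,0,255]],
  ],
)

```text
clock: 13.1
tcp_pos: [0.6054, 0.0385, 0.1632]
orientation: [0.401, 0.435, 0.775, -0.224]
wrist_force: [0.1, 0.7, -0.7]
finger_gap: 0.0126
grip_force: 87.8
```

```bash
cat >> path.py <<'E'
def stir(th0,th1,step,z=.022):
    out=[];th=th0
    while th<th1-1e-6:
        th=min(th+step,th1); r=.036+max(0,(.018)*(1-(th+8)/40)); out.append((*pose_for_tip(pt(th,r,z),RS),1))
    return out
E
python3 - <<'E'
from path import *
np.set_printoptions(precision=4,suppress=True)
p,Rt,s=cur(); t=p+Rt.apply(TIP); print(s['clock'],t,np.hypot(*(t[:2]-C)),s['wrist_force'],s['finger_gap'])
save('scene','scene5.png')
w=stir(-8,192,10); check(w,s['joint_pos']); plan(p,RS,w,g=255)
E
```

```text
13.1 [ 0.6528 -0.0358  0.0247] 0.05533724677870108 [ 0.0508  0.7088 -0.6971] 0.012606419642889225
gap 0.036 ikerr 0.0000 min [ 0.35  0.21 -0.63  0.5  -0.94  1.23] max [ 0.45  0.33 -0.46  0.64 -0.92  1.41] maxstep [0.02 0.01 0.02 0.03 0.   0.03]
[[0.033,0.003,-0.029,0,0,0,255],[0.021,-0.003,-0.03,0,0,0,255],[0.02,-0.009,-0.027,0,0,0,255],[0.016,-0.016,-0.023,0,0,0,255],[0.015,-0.003,-0.02,0,0,0,255],[0.014,-0.007,-0.02,0,0,0,255],[0.013,-0.01,-0.019,0,0,0,255],[0.012,-0.015,-0.016,0,0,0,255],[0.01,-0.018,-0.014,0,0,0,255],[0.008,-0.021,-0.012,0,0,0,255],[0.006,-0.022,-0.008,0,0,0,255],[0.004,-0.025,-0.006,0,0,0,255],[0.001,-0.025,-0.001,0,0,0,255],[-0.002,-0.025,0.002,0,0,0,255],[-0.004,-0.024,0.005,0,0,0,255],[-0.006,-0.023,0.009,0,0,0,255],[-0.008,-0.02,0.012,0,0,0,255],[-0.011,-0.018,0.015,0,0,0,255],[-0.012,-0.014,0.017,0,0,0,255],[-0.013,-0.01,0.018,0,0,0,255]]
```

Request:
jog_arm(
  increments=[
    [[0.033,0.003,-0.029,0,0,0,255],[0.021,-0.003,-0.03,0,0,0,255],[0.02,-0.009,-0.027,0,0,0,255],[0.016,-0.016,-0.023,0,0,0,255],[0.015,-0.003,-0.02,0,0,0,255],[0.014,-0.007,-0.02,0,0,0,255],[0.013,-0.01,-0.019,0,0,0,255],[0.012,-0.015,-0.016,0,0,0,255],[0.01,-0.018,-0.014,0,0,0,255],[0.008,-0.021,-0.012,0,0,0,255],[0.006,-0.022,-0.008,0,0,0,255],[0.004,-0.025,-0.006,0,0,0,255],[0.001,-0.025,-0.001,0,0,0,255],[-0.002,-0.025,0.002,0,0,0,255],[-0.004,-0.024,0.005,0,0,0,255],[-0.006,-0.023,0.009,0,0,0,255],[-0.008,-0.02,0.012,0,0,0,255],[-0.011,-0.018,0.015,0,0,0,255],[-0.012,-0.014,0.017,0,0,0,255],[-0.013,-0.01,0.018,0,0,0,255]],
  ],
)

```text
clock: 15.15
tcp_pos: [0.5155, 0.038, 0.1599]
orientation: [0.4, 0.435, 0.775, -0.224]
wrist_force: [-0.6, 0.9, -1.1]
finger_gap: 0.0129
grip_force: 87.8
```

```bash
python3 - <<'E'
from path import *
np.set_printoptions(precision=4,suppress=True)
p,Rt,s=cur(); t=p+Rt.apply(TIP); print(s['clock'],t,np.hypot(*(t[:2]-C)),np.degrees(np.arctan2(*(t[:2]-C)[::-1])),s['wrist_force'],s['finger_gap'],np.degrees((Rt.inv()*RS).as_rotvec()))
c=save('scene','scene6.png'); 
g=p+Rt.apply([0,0,0]); im=c['pixels'][:,:,::-1].copy()
for u in proj(c,[p+Rt.apply(TIP+AXT*k) for k in(0,.08)]): cv2.circle(im,tuple(np.round(u).astype(int)),1,(0,0,255),-1)
cv2.imwrite('pics/o6.png',cv2.resize(im[130:250,160:320],None,fx=4,fy=4,interpolation=2))
q,_=pose_for_tip(pt(192,.036,.022),RS)
w=stir(192,392,10); check(w,s['joint_pos']); plan(q,RS,w,g=255)
E
```

```text
15.15 [ 0.5628 -0.0365  0.0213] 0.036245546260448076 -166.50362296468484 [-0.5907  0.9043 -1.0963] 0.012854989797360217 [ 0.0395  0.1242 -0.0822]
gap 0.011 ikerr 0.0000 min [ 0.3   0.2  -0.65  0.4  -0.93  1.17] max [ 0.39  0.33 -0.46  0.57 -0.91  1.3 ] maxstep [0.01 0.01 0.02 0.02 0.   0.02]
[[-0.014,-0.006,0.02,0,0,0,255],[-0.015,-0.002,0.02,0,0,0,255],[-0.014,0.002,0.021,0,0,0,255],[-0.014,0.007,0.019,0,0,0,255],[-0.013,0.011,0.019,0,0,0,255],[-0.012,0.014,0.016,0,0,0,255],[-0.01,0.018,0.015,0,0,0,255],[-0.009,0.021,0.011,0,0,0,255],[-0.006,0.023,0.009,0,0,0,255],[-0.003,0.024,0.005,0,0,0,255],[-0.001,0.025,0.001,0,0,0,255],[0.001,0.025,-0.002,0,0,0,255],[0.004,0.024,-0.005,0,0,0,255],[0.006,0.023,-0.009,0,0,0,255],[0.009,0.021,-0.012,0,0,0,255],[0.01,0.017,-0.015,0,0,0,255],[0.012,0.014,-0.017,0,0,0,255],[0.013,0.011,-0.018,0,0,0,255],[0.015,0.006,-0.02,0,0,0,255],[0.014,0.002,-0.02,0,0,0,255]]
```

View pics/o6.png

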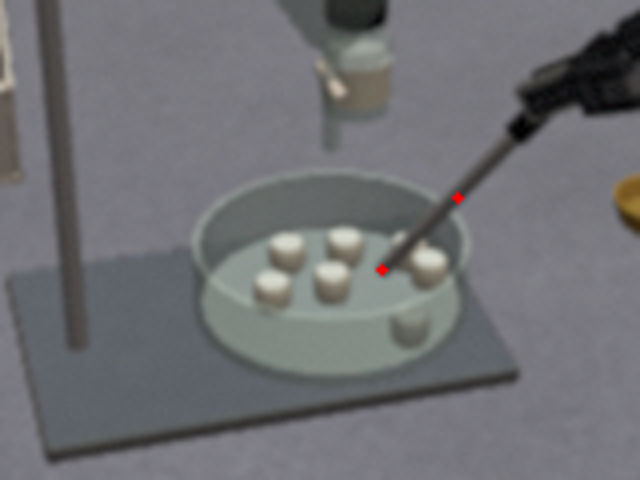

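The tip at (381,270) is down among the beads, which are moving, and the rod clears the rim and the stem. Stirring on.

Request:
jog_arm(
  increments=[
    [[-0.014,-0.006,0.02,0,0,0,255],[-0.015,-0.002,0.02,0,0,0,255],[-0.014,0.002,0.021,0,0,0,255],[-0.014,0.007,0.019,0,0,0,255],[-0.013,0.011,0.019,0,0,0,255],[-0.012,0.014,0.016,0,0,0,255],[-0.01,0.018,0.015,0,0,0,255],[-0.009,0.021,0.011,0,0,0,255],[-0.006,0.023,0.009,0,0,0,255],[-0.003,0.024,0.005,0,0,0,255],[-0.001,0.025,0.001,0,0,0,255],[0.001,0.025,-0.002,0,0,0,255],[0.004,0.024,-0.005,0,0,0,255],[0.006,0.023,-0.009,0,0,0,255],[0.009,0.021,-0.012,0,0,0,255],[0.01,0.017,-0.015,0,0,0,255],[0.012,0.014,-0.017,0,0,0,255],[0.013,0.011,-0.018,0,0,0,255],[0.015,0.006,-0.02,0,0,0,255],[0.014,0.002,-0.02,0,0,0,255]],
  ],
)

```text
clock: 17.2
tcp_pos: [0.5812, 0.0657, 0.1599]
orientation: [0.4, 0.435, 0.775, -0.224]
wrist_force: [-0.1, -0.5, -1.9]
finger_gap: 0.0128
grip_force: 87.8
```

```bash
python3 - <<'E'
from path import *
np.set_printoptions(precision=4,suppress=True)
p,Rt,s=cur(); t=p+Rt.apply(TIP); print(s['clock'],t,np.hypot(*(t[:2]-C)),np.degrees(np.arctan2(*(t[:2]-C)[::-1])),s['wrist_force'],s['finger_gap'])
q,_=pose_for_tip(pt(392,.036,.022),RS)
q,_=plan(q,RS,stir(392,592,10),g=255); q,_=plan(q,RS,stir(592,742,10),g=255)
E
```

```text
17.2 [ 0.6285 -0.0087  0.0214] 0.03608139343200497 32.422044266971746 [-0.1199 -0.4977 -1.8687] 0.012769473903418718
[[0.015,-0.002,-0.02,0,0,0,255],[0.014,-0.007,-0.02,0,0,0,255],[0.013,-0.011,-0.018,0,0,0,255],[0.012,-0.015,-0.017,0,0,0,255],[0.01,-0.018,-0.014,0,0,0,255],[0.008,-0.02,-0.012,0,0,0,255],[0.006,-0.023,-0.008,0,0,0,255],[0.004,-0.024,-0.005,0,0,0,255],[0.001,-0.026,-0.002,0,0,0,255],[-0.002,-0.024,0.002,0,0,0,255],[-0.004,-0.025,0.005,0,0,0,255],[-0.006,-0.022,0.009,0,0,0,255],[-0.008,-0.021,0.012,0,0,0,255],[-0.011,-0.017,0.015,0,0,0,255],[-0.012,-0.014,0.017,0,0,0,255],[-0.013,-0.011,0.018,0,0,0,255],[-0.014,-0.006,0.02,0,0,0,255],[-0.015,-0.002,0.02,0,0,0,255],[-0.014,0.002,0.021,0,0,0,255],[-0.014,0.007,0.019,0,0,0,255]]
[[-0.013,0.011,0.019,0,0,0,255],[-0.012,0.015,0.017,0,0,0,255],[-0.01,0.018,0.014,0,0,0,255],[-0.009,0.02,0.011,0,0,0,255],[-0.006,0.023,0.009,0,0,0,255],[-0.003,0.024,0.005,0,0,0,255],[-0.001,0.026,0.001,0,0,0,255],[0.001,0.024,-0.002,0,0,0,255],[0.004,0.025,-0.005,0,0,0,255],[0.006,0.022,-0.009,0,0,0,255],[0.009,0.021,-0.012,0,0,0,255],[0.01,0.017,-0.014,0,0,0,255],[0.012,0.014,-0.017,0,0,0,255],[0.013,0.011,-0.019,0,0,0,255],[0.014,0.006,-0.02,0,0,0,255]]
```

Request:
jog_arm(
  increments=[
    [[0.015,-0.002,-0.02,0,0,0,255],[0.014,-0.007,-0.02,0,0,0,255],[0.013,-0.011,-0.018,0,0,0,255],[0.012,-0.015,-0.017,0,0,0,255],[0.01,-0.018,-0.014,0,0,0,255],[0.008,-0.02,-0.012,0,0,0,255],[0.006,-0.023,-0.008,0,0,0,255],[0.004,-0.024,-0.005,0,0,0,255],[0.001,-0.026,-0.002,0,0,0,255],[-0.002,-0.024,0.002,0,0,0,255],[-0.004,-0.025,0.005,0,0,0,255],[-0.006,-0.022,0.009,0,0,0,255],[-0.008,-0.021,0.012,0,0,0,255],[-0.011,-0.017,0.015,0,0,0,255],[-0.012,-0.014,0.017,0,0,0,255],[-0.013,-0.011,0.018,0,0,0,255],[-0.014,-0.006,0.02,0,0,0,255],[-0.015,-0.002,0.02,0,0,0,255],[-0.014,0.002,0.021,0,0,0,255],[-0.014,0.007,0.019,0,0,0,255]],
  ],
)

```text
clock: 19.2
tcp_pos: [0.5289, 0.0173, 0.1599]
orientation: [0.4, 0.435, 0.775, -0.224]
wrist_force: [-0.4, 0.3, -1.1]
finger_gap: 0.0126
grip_force: 87.8
```

Request:
jog_arm(
  increments=[
    [[-0.013,0.011,0.019,0,0,0,255],[-0.012,0.015,0.017,0,0,0,255],[-0.01,0.018,0.014,0,0,0,255],[-0.009,0.02,0.011,0,0,0,255],[-0.006,0.023,0.009,0,0,0,255],[-0.003,0.024,0.005,0,0,0,255],[-0.001,0.026,0.001,0,0,0,255],[0.001,0.024,-0.002,0,0,0,255],[0.004,0.025,-0.005,0,0,0,255],[0.006,0.022,-0.009,0,0,0,255],[0.009,0.021,-0.012,0,0,0,255],[0.01,0.017,-0.014,0,0,0,255],[0.012,0.014,-0.017,0,0,0,255],[0.013,0.011,-0.019,0,0,0,255],[0.014,0.006,-0.02,0,0,0,255],[0,0,0,0,0,0,255]],
  ],
)

```text
clock: 20.8
tcp_pos: [0.5841, 0.0604, 0.1601]
orientation: [0.4, 0.435, 0.775, -0.224]
wrist_force: [0.9, -0.2, -1.6]
finger_gap: 0.0131
grip_force: 87.8
```

```bash
python3 - <<'E'
from path import *
np.set_printoptions(precision=4,suppress=True)
p,Rt,s=cur(); t=p+Rt.apply(TIP); print(s['clock'],t,np.hypot(*(t[:2]-C)),np.degrees(np.arctan2(*(t[:2]-C)[::-1])),s['wrist_force'],s['finger_gap'])
w=[(*pose_for_tip(t+A*x,RS),1) for x in(.005,.015,.03,.05,.08,.11,.14,.17,.2)]
j=check(w,s['joint_pos'])
q,Q=plan(p,Rt,w,g=255)
# back above the rest: tip 0.1 straight above foot
w=tipline(q,Q,F+[0,0,.10],GR,16); check(w,j); q,Q=plan(q,Q,w,g=255); print(q,GP)
E
```

```text
20.8 [ 0.6314 -0.0139  0.0215] 0.036215688701866755 22.87195636610822 [ 0.8669 -0.1585 -1.6172] 0.013112607229938573
gap 0.047 ikerr 0.0000 min [ 0.39  0.27 -0.46  0.57 -0.95  1.3 ] max [ 0.6   0.32 -0.09  1.28 -0.93  1.66] maxstep [0.03 0.01 0.07 0.11 0.   0.06]
[[-0.008,0.001,-0.018,0,0.001,0,255],[-0.013,0,-0.038,0,0,0,255],[-0.02,0,-0.057,0,0,0,255],[-0.027,0,-0.075,0,0,0,255],[-0.039,0,-0.113,0,0,0,255],[-0.04,0,-0.114,0,0,0,255],[-0.04,0,-0.113,0,0,0,255],[-0.04,-0.001,-0.113,0,0,0,255],[-0.04,0,-0.113,0,0,0,255]]
gap 0.088 ikerr 0.0000 min [ 0.28  0.19 -0.09  1.24 -0.88  0.33] max [0.58 0.64 0.6  1.78 0.09 1.54] maxstep [0.03 0.07 0.08 0.07 0.08 0.11]
[[0.001,0.004,-0.019,-0.007,0.022,-0.019,255],[0.004,0.008,-0.016,-0.006,0.023,-0.019,255],[0.006,0.011,-0.013,-0.007,0.022,-0.019,255],[0.007,0.015,-0.008,-0.007,0.022,-0.019,255],[0.008,0.018,-0.006,-0.006,0.023,-0.019,255],[0.009,0.022,-0.001,-0.007,0.022,-0.02,255],[0.009,0.026,0.003,-0.006,0.022,-0.019,255],[0.009,0.028,0.007,-0.007,0.022,-0.019,255],[0.007,0.032,0.011,-0.007,0.023,-0.019,255],[0.006,0.035,0.015,-0.006,0.022,-0.019,255],[0.005,0.038,0.019,-0.007,0.022,-0.019,255],[0.002,0.041,0.023,-0.007,0.023,-0.019,255],[0,0.043,0.026,-0.006,0.022,-0.019,255],[-0.004,0.045,0.031,-0.007,0.022,-0.019,255],[-0.007,0.047,0.033,-0.007,0.023,-0.019,255],[-0.011,0.049,0.038,-0.006,0.022,-0.02,255]]
[0.5562 0.2703 0.2618] [0.5562 0.2702 0.1619]
```

Request:
jog_arm(
  increments=[
    [[-0.008,0.001,-0.018,0,0.001,0,255],[-0.013,0,-0.038,0,0,0,255],[-0.02,0,-0.057,0,0,0,255],[-0.027,0,-0.075,0,0,0,255],[-0.039,0,-0.113,0,0,0,255],[-0.04,0,-0.114,0,0,0,255],[-0.04,0,-0.113,0,0,0,255],[-0.04,-0.001,-0.113,0,0,0,255],[-0.04,0,-0.113,0,0,0,255],[0,0,0,0,0,0,255]],
  ],
)

```text
clock: 21.8
tcp_pos: [0.5249, 0.159, 0.3281]
orientation: [0.401, 0.436, 0.775, -0.221]
wrist_force: [0.5, 1.2, -0.8]
finger_gap: 0.0129
grip_force: 87.9
```

Request:
jog_arm(
  increments=[
    [[0.001,0.004,-0.019,-0.007,0.022,-0.019,255],[0.004,0.008,-0.016,-0.006,0.023,-0.019,255],[0.006,0.011,-0.013,-0.007,0.022,-0.019,255],[0.007,0.015,-0.008,-0.007,0.022,-0.019,255],[0.008,0.018,-0.006,-0.006,0.023,-0.019,255],[0.009,0.022,-0.001,-0.007,0.022,-0.02,255],[0.009,0.026,0.003,-0.006,0.022,-0.019,255],[0.009,0.028,0.007,-0.007,0.022,-0.019,255],[0.007,0.032,0.011,-0.007,0.023,-0.019,255],[0.006,0.035,0.015,-0.006,0.022,-0.019,255],[0.005,0.038,0.019,-0.007,0.022,-0.019,255],[0.002,0.041,0.023,-0.007,0.023,-0.019,255],[0,0.043,0.026,-0.006,0.022,-0.019,255],[-0.004,0.045,0.031,-0.007,0.022,-0.019,255],[-0.007,0.047,0.033,-0.007,0.023,-0.019,255],[-0.011,0.049,0.038,-0.006,0.022,-0.02,255],[0,0,0,0,0,0,255],[0,0,0,0,0,0,255]],
  ],
)

```text
clock: 23.6
tcp_pos: [0.557, 0.2686, 0.2603]
orientation: [-0.136, 0.032, 0.99, 0.002]
wrist_force: [0.1, -0.2, -1.1]
finger_gap: 0.0132
grip_force: 87.7
```

```bash
python3 - <<'E'
from path import *
np.set_printoptions(precision=4,suppress=True)
p,Rt,s=cur(); t=p+Rt.apply(TIP); print(s['clock'],p,t-F,np.degrees((Rt.inv()*GR).as_rotvec()),s['wrist_force'],s['finger_gap'])
c=save('wrist','w7.png'); c2=save('wrist','w7b.png')
a=cv2.imread('pics/wrist3.png');b=cv2.imread('pics/w7.png')
im=b.copy()
for u in wproj(c,[p+Rt.apply(TIP+AXT*k) for k in(0,.14)],p,Rt): print(u); cv2.circle(im,tuple(np.round(u).astype(int)),1,(0,0,255),-1)
cv2.imwrite('pics/cmp.png',np.hstack([cv2.resize(x[60:260,180:330],(375,500),interpolation=2) for x in(a,im)]))
q,Q=plan(p,Rt,[(GP+[0,0,.02],GR,6),(GP+[0,0,.006],GR,3)],g=255)
E
```

```text
23.6 [0.557  0.2686 0.2603] [ 0.0007 -0.0018  0.0985] [-0.0986 -0.04   -0.0985] [ 0.0539 -0.205  -1.1248] 0.013152646392261422
[258.4756 110.8549]
[257.8545 204.4417]
[[-0.013,0.001,0.051,0,0,0,255],[-0.014,0.001,0.05,0,0,0,255],[-0.013,0.001,0.051,0,0,0,255],[-0.014,0.002,0.05,0,0,0,255],[-0.013,0.001,0.051,0,0,0,255],[-0.014,0.002,0.05,-0.001,0,-0.001,255],[-0.005,0,0.018,0,0,0,255],[-0.005,0,0.018,0,0,0,255],[-0.005,0,0.018,0,0,0,255]]
```

View pics/cmp.png

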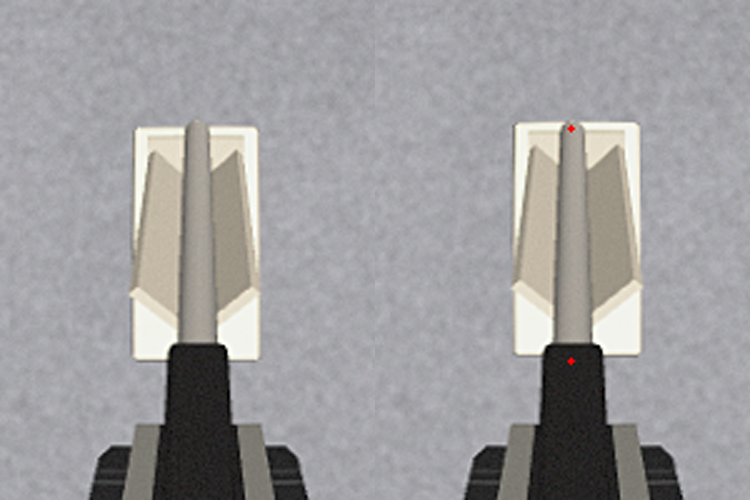

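The comparison shows the rod at the same place in the grip before and after (column about 196 in both halves), so it has not slipped. I'll lower it straight back.

Request:
jog_arm(
  increments=[
    [[-0.013,0.001,0.051,0,0,0,255],[-0.014,0.001,0.05,0,0,0,255],[-0.013,0.001,0.051,0,0,0,255],[-0.014,0.002,0.05,0,0,0,255],[-0.013,0.001,0.051,0,0,0,255],[-0.014,0.002,0.05,0,0,0,255],[-0.005,0,0.018,0,0,0,255],[-0.005,0,0.018,0,0,0,255],[-0.005,0,0.018,0,0,0,255],[0,0,0,0,0,0,255],[0,0,0,0,0,0,255]],
  ],
)

```text
clock: 24.8
tcp_pos: [0.5559, 0.2712, 0.1697]
orientation: [-0.135, 0.031, 0.99, 0.003]
wrist_force: [-0.3, 1.2, -1.8]
finger_gap: 0.0131
grip_force: 87.9
```

```bash
python3 - <<'E'
from path import *
np.set_printoptions(precision=4,suppress=True)
p,Rt,s=cur(); print(s['clock'],p-GP,np.degrees((Rt.inv()*GR).as_rotvec()),s['wrist_force'],s['finger_gap'])
plan(p,Rt,[(GP+[0,0,.0],GR,4)],g=255)
E
```

```text
24.8 [-0.0003  0.001   0.0078] [-0.0095  0.0111  0.0179] [-0.3068  1.2357 -1.7784] 0.01307689137832758
[[-0.002,-0.001,0.007,0,0,0,255],[-0.003,-0.001,0.008,0,0,0,255],[-0.002,-0.001,0.007,0,0,0,255],[-0.003,-0.001,0.008,0,0,0,255]]
```

Request:
jog_arm(
  increments=[
    [[-0.002,-0.001,0.007,0,0,0,255],[-0.003,-0.001,0.008,0,0,0,255],[-0.002,-0.001,0.007,0,0,0,255],[-0.003,-0.001,0.008,0,0,0,255],[0,0,0,0,0,0,255],[0,0,0,0,0,0,255]],
  ],
)

```text
clock: 25.4
tcp_pos: [0.5562, 0.27, 0.162]
orientation: [-0.135, 0.031, 0.99, 0.003]
wrist_force: [0.1, -1.4, 2.5]
finger_gap: 0.0124
grip_force: 88.5
```

```bash
python3 - <<'E'
from path import *
np.set_printoptions(precision=4,suppress=True)
p,Rt,s=cur(); print(s['clock'],p-GP,s['wrist_force'],s['ft_torque'],s['finger_gap'])
E
```

```text
25.4 [-0.     -0.0002  0.0001] [ 0.0988 -1.3712  2.4851] [-0.1427  0.0802 -0.0259] 0.012399917844535549
```

Request:
jog_arm(
  increments=[
    [[0,0,0,0,0,0,205],[0,0,0,0,0,0,200],[0,0,0,0,0,0,180],[0,0,0,0,0,0,140],[0,0,0,0,0,0,80],[0,0,0,0,0,0,0],[0,0,0,0,0,0,0],[0,0,0,0,0,0,0],[0,0,0,0,0,0,0],[0,0,-0.03,0,0,0,0],[0,0,-0.06,0,0,0,0],[0,0,-0.06,0,0,0,0],[0,0,-0.06,0,0,0,0],[0,0,-0.06,0,0,0,0],[0,0,-0.06,0,0,0,0],[0,0,-0.05,0,0,0,0],[0,0,-0.03,0,0,0,0],[0,0,0,0,0,0,0],[0,0,0,0,0,0,0]],
  ],
  force=30,
)

```text
clock: 27.3
tcp_pos: [0.5838, 0.2687, 0.2604]
orientation: [-0.135, 0.031, 0.99, 0.003]
wrist_force: [0.0, -0.0, -1.2]
finger_gap: 0.0853
grip_force: 0.0
```

```bash
python3 - <<'E'
from path import *
np.set_printoptions(precision=4,suppress=True)
p,Rt,s=cur(); print(s['clock'],p,s['wrist_force'],s['finger_gap'])
c=save('wrist','w8.png'); S=save('scene','scene8.png')
im=cv2.imread('pics/w8.png')
for u in wproj(c,[F+AX*k for k in(0,.125,.14,.22)],p,Rt): cv2.circle(im,tuple(np.round(u).astype(int)),1,(0,0,255),-1)
s8=cv2.imread('pics/scene8.png')
for u in proj(S,[F+AX*k for k in(.14,.22)]): cv2.circle(s8,tuple(np.round(u).astype(int)),1,(0,0,255),-1)
cv2.imwrite('pics/fin.png',np.hstack([cv2.resize(im[60:300,0:310],(388,300)),cv2.resize(s8[120:300,160:410],(410,300),interpolation=2)]))
E
```

```text
27.3 [0.5838 0.2687 0.2604] [ 0.0078 -0.0265 -1.2401] 0.08532206215551787
```

View pics/fin.png

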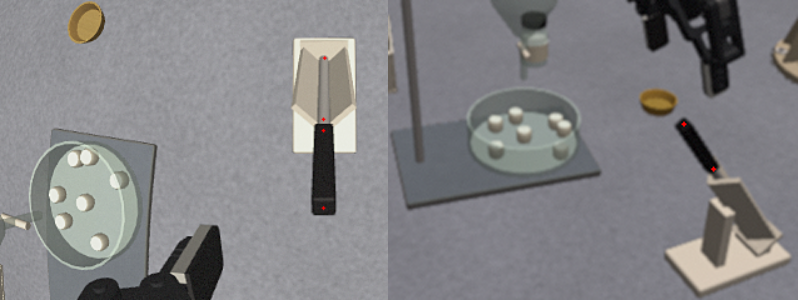

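The final view shows the rod back in its trough, matching the projected marks, with the handle up at (323,165). All seven beads are in the dish and have moved, the tin is in place, and the gripper is clear.

```bash
python3 -c "
from h import *
print(ticket.hand_in())"
```

```text
the job is handed in; nothing more can be done
None
```

I stirred the beads just over two turns anticlockwise from the post side, laid the rod back in its rest and let go, and handed the job in at about 27 s. All seven beads stayed in the dish and the funnel was not touched; the tin looked unmoved, and I did not look again at the jar and tub, which the path kept clear of.

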